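Build the cross-stacked drying tower of test bars

TASK

Press the two loose bottom bars of the drying stand down until they snap fully home in their spring clips, firmly but without ramming the stand. Then take the four bars from the sloping drain rack and stack them flat on top as a crosswise tower: two lying square across the bottom pair, then two more across those, each pair as far apart as the bottom pair and centred over the stand. Leave the blue tube rack and the red pack where they are.

Things in the scene. Friction and masses are not known exactly. Their poses are not given: they have to be found in the camera images.
- stand: Drying stand fixed to the worktop; origin at the centre of its underside, z up. Dark steel base plate 152 x 152 x 8 mm with two aluminium rails along the stand's y (at x = -32 and +32 mm, tops 18 mm above the origin) and steel spring clips that hold two bottom bars, which run along the stand's x at y = +32 and -32 mm. Press with up to about 30 N; more than 150 N on the stand counts as ramming it.
- clip_mid (a point): Centre of the four clips, 40 mm above the stand's origin, level with the clip tops; axes as the stand's. Each bottom bar has a clip at x = -56 and at x = +56 mm (8 mm long in x, reaching 13 mm either side of the bar's centre line). A bar pressed on top at its middle snaps in at about 10 to 15 N, goes down 19 mm in all, then stops hard on the rails.
- tower_foot (a point): Centre of the tower, 32 mm above the stand's origin, level with the bottom bars' tops once home; axes as the stand's. Second layer: bars along y, centres at x = -32 and +32, y = 0, z = 7 mm from here. Third layer: bars along x, centres at x = 0, y = -32 and +32, z = 21 mm from here.
- rack: Drain rack of 8 mm steel rod, fixed, 140 x 214 mm; origin on the worktop below the bars' centres, z up. Four bars lie side by side 52 mm apart in rack y, each along the slope, which rises at 30 degrees towards rack +x; bar centres are 62 mm up. They rest on two rods, 38 mm up and down the slope from their centres, and against a lip rod at their lower ends.
- base_bar_a_mid (a point): The stand +y bottom bar of the stand, same white bar (130 x 18 x 14 mm). This point is its centre, x along its length. At the start it lies loosely on the mouths of its two clips, centre 44 mm above the stand's origin; fully home it rests on the rails, centre 25 mm above the stand's origin. Its top is free for pressing between the clips.
- base_bar_b_mid (a point): The stand -y bottom bar of the stand, same white bar (130 x 18 x 14 mm). This point is its centre, x along its length. At the start it lies loosely on the mouths of its two clips, centre 44 mm above the stand's origin; fully home it rests on the rails, centre 25 mm above the stand's origin. Its top is free for pressing between the clips.
- bar_1_mid (a point): One of four identical loose white plastic bars, 130 x 18 x 14 mm, about 40 g (a grey dot at one end means nothing). This point is its centre; x along its length, y across its width, z through its thickness. At the start it lies on the drain rack, its length sloping at 30 degrees (rack +x end high); beside and under its middle is free space.
- bar_2_mid (a point): One of four identical loose white plastic bars, 130 x 18 x 14 mm, about 40 g (a grey dot at one end means nothing). This point is its centre; x along its length, y across its width, z through its thickness. At the start it lies on the drain rack, its length sloping at 30 degrees (rack +x end high); beside and under its middle is free space.
- bar_3_mid (a point): One of four identical loose white plastic bars, 130 x 18 x 14 mm, about 40 g (a grey dot at one end means nothing). This point is its centre; x along its length, y across its width, z through its thickness. At the start it lies on the drain rack, its length sloping at 30 degrees (rack +x end high); beside and under its middle is free space.
- bar_4_mid (a point): One of four identical loose white plastic bars, 130 x 18 x 14 mm, about 40 g (a grey dot at one end means nothing). This point is its centre; x along its length, y across its width, z through its thickness. At the start it lies on the drain rack, its length sloping at 30 degrees (rack +x end high); beside and under its middle is free space.
- blue_rack: Blue moulded tube rack, 79 x 79 x 48 mm, a bystander to leave alone; origin at the centre of its underside.
- red_pack: Red pack of caps, 58 x 82 x 49 mm, a bystander to leave alone; origin at the centre of its underside.

How it is judged:
By the outcome, as a careful person would: the job done as asked, in the order asked, and still so for the second after the job is handed in, with the robot touching nothing.
It also fails if it takes over 72 s, if anything falls off the work surface, if the arm or the gripper's body presses on something with over 40 N, if the wrist force passes 120 N, or if a joint passes its speed limit or range.

ROBOT

A 6-joint arm with a two-finger parallel gripper is mounted at the origin on the work surface; the furniture and walls round the work are solid. World frame = base frame: x ahead of the robot, y to its left, z up, the work surface at z = 0. Lengths are in m, angles in rad, forces in N, time in s.
With the tool pointing down it reaches from about 0.35 to 0.775 m from the base axis. Payload 7.3 kg.
Tool frame: the origin (TCP) lies at the centre of the arm's flange, where the gripper is bolted on; the fingertips stand 178 mm ahead of it and the grasp point (between the pads) lies 159 mm ahead of it; x points along the fingers, y is the direction in which the jaws open and shut, and the axes are right-handed (so a half turn about x gives the same grasp; the last joint's range is limited). The gripper opens to 92 mm and grips with 3 to 60 N. Pads are 19 mm wide; open, the fingers measure 130 mm over their backs; the gripper's body (75 mm by 190 mm) begins 47 mm behind the grasp point.
Start: joints at [-1.363, 0.342, 1.524, -0, 1.275, -0.146], TCP at [0.182, -0.492, 0.405] pointing down, gripper open.
Joint ranges: [-2.53, 2.53], [-0.77, 2.02], [0.04, 2.7], [-1, 4.14], [0.28, 2.66], [-3.11, 3.11]. Speed limits (rad/s): [2.57, 2.57, 3.14, 3.14, 3.14, 3.14].

INTERFACE

Orientations are given as [roll, pitch, yaw] about the fixed x, y, z axes, in that order (R = Rz(yaw) Ry(pitch) Rx(roll)).
In Python, from cell import readout, cams, workorder gives the robot as it stands.
- The arm moves only by the shell command python3 -m inch 'ROWS' [FORCE]. ROWS is text: rows parted by semicolons, each of 5 numbers parted by spaces: the shift along the world's x, y, z in mm, then the turn about the world's z in rad, then the opening, from 0 (shut) to 1 (fully open). A call has 1 to 8 rows; each row shifts and turns the commanded pose from where the row before left it; what a row does not reach is not made up. A row lasts 1/12 s, in which the tool goes at most 41.7 mm and 7.16 degrees, less where a joint would pass 70% of its speed; a pose out of reach is approached as far as the arm can. A call is refused whole if a number of a shift passes 41.7 or a number of a turn 0.125, either way. A call with a gripper value outside its range is refused whole. The fingers move at their own pace and stop on an object; FORCE is the grip in N (left out, the last holds). Time passes only in rows, so rows that do not move let the fingers close. It gives the time, the measured TCP pose, the force and the opening at its end, in the units of the state.
- readout.observe(): the state, without advancing time (a new reading comes with each control period).
- cams.read_camera(name): name is "scene" or "top" or "wrist"; returns a dict with "color" (400x640x3 uint8, red, green, blue), "fx", "fy", "cx", "cy" (pixels), "world_to_cam" (4x4, takes a point from world to camera coordinates); the wrist camera has in their place "T_tool_cam" (4x4, takes a point from camera to tool coordinates, whose origin is the TCP and whose axes are the tool frame's). Camera axes: x right, y down, z forward; pixel columns grow to the right and rows downward; lengths in m; the calibration is good to about 2 mm. A picture is of the moment at which its call begins: read the wrist's pose just before it. There is no depth.
- workorder.hand_in(): hands the job in, once; it reports no verdict.
The state is a dict: "time": time; "qpos": joint angles; "qvel": joint speeds; "joint_efforts": joint torques, N m; "tool_pos": TCP position; "tool_rot": TCP orientation; "contact_force": force on the tool from outside, world axes, zero at the start; "torque": the same for the moment, N m; "opening": finger opening in m.
Only numpy, scipy, OpenCV 4.12 (cv2) and the standard library are available. Lean on these libraries where they do the work, as an engineer would, in place of code of your own. Each camera call takes 0.05 s, during which the arm holds its last target.

## Working session

There is one attempt and no reset: what is moved stays moved. The work goes in short steps, Python scripts to look and compute and a shell command to move; the robot and the scene stay as the last step left them, time stands still between calls to the robot, and variables do not carry over. Pictures are saved under pics/ and viewed, and the job is handed in when it is done.

```bash
ls; mkdir -p pics; python3 - <<'E'
from cell import readout, cams, workorder
import cv2
s=readout.observe(); print({k:(v if not hasattr(v,'round') else v) for k,v in s.items()})
for n in ["scene","top","wrist"]:
    c=cams.read_camera(n); cv2.imwrite(f"pics/{n}0.png",c["color"][:,:,::-1])
    print(n,{k:v for k,v in c.items() if k!="color"})
E
```

```text
pics
{'time': 0.0, 'qpos': array([-1.36300803e+00,  3.42698203e-01,  1.52503445e+00,  2.65277575e-05,
        1.27541624e+00, -1.45963805e-01]), 'qvel': array([ 0.00074977, -0.0001103 ,  0.00064116,  0.00157814,  0.0023142 ,
       -0.00070127]), 'joint_efforts': array([-1.09991252e-03, -4.31245708e+01, -2.44224304e+01,  7.16293976e-02,
        5.60534012e-02, -1.18482512e-04]), 'tool_pos': array([ 0.18188198, -0.49233105,  0.4040514 ]), 'tool_rot': array([-1.73305878,  1.56923988,  1.76227823]), 'contact_force': array([ 0.01424634, -0.2051908 ,  0.09156574]), 'torque': array([-0.06551876,  0.04787688,  0.01465617]), 'opening': 0.09157855134511195}
scene {'fx': 449.4827613112517, 'fy': 449.4827613112517, 'cx': 323.38509399196926, 'cy': 199.09068230793866, 'world_to_cam': array([[-0.79302187,  0.60890562,  0.01871518,  0.26792496],
       [ 0.2570867 ,  0.36235822, -0.8958811 , -0.04056726],
       [-0.55228864, -0.70564188, -0.44389953,  1.59828916],
       [ 0.        ,  0.        ,  0.        ,  1.        ]])}
top {'fx': 464.0800031757992, 'fy': 464.0800031757992, 'cx': 317.32730954752145, 'cy': 200.43248555103122, 'world_to_cam': array([[ 0.00683843, -0.99996833, -0.00407197,  0.0279952 ],
       [-0.99495557, -0.00639648, -0.10011247,  0.38574846],
       [ 0.10008325,  0.00473605, -0.99496779,  1.43226154],
       [ 0.        ,  0.        ,  0.        ,  1.        ]])}
wrist {'fx': 351.06827845652117, 'fy': 351.06827845652117, 'cx': 321.92979484620895, 'cy': 204.48695171521643, 'T_tool_cam': array([[ 8.90826664e-04, -2.54349841e-01,  9.67111868e-01,
         2.03047415e-02],
       [ 9.99999473e-01, -2.67804133e-04, -9.91552440e-04,
        -4.44614048e-05],
       [ 5.11197761e-04,  9.67112241e-01,  2.54349468e-01,
        -6.81526606e-02],
       [ 0.00000000e+00,  0.00000000e+00,  0.00000000e+00,
         1.00000000e+00]])}
```

View pics/scene0.png

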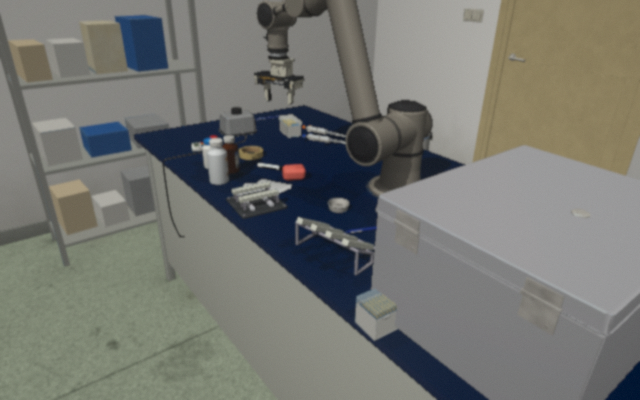

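View pics/top0.png

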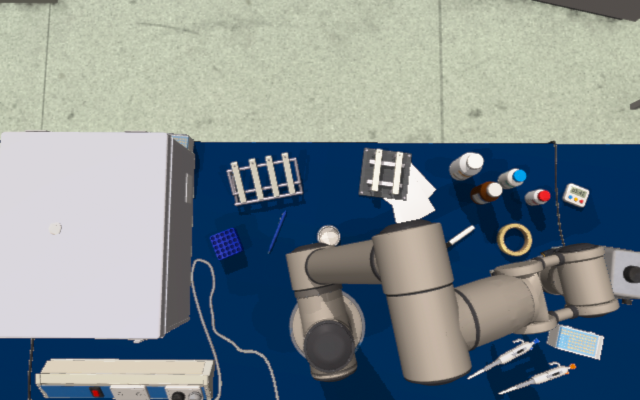

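View pics/wrist0.png

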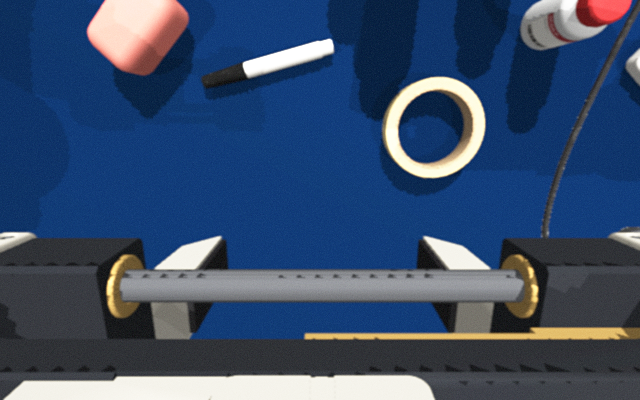

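```bash
cat > h.py <<'E'
from cell import readout, cams, workorder
import cv2, numpy as np
from scipy.spatial.transform import Rotation as R
def ray(c,u,v):
    d=np.array([(u-c["cx"])/c["fx"],(v-c["cy"])/c["fy"],1.0])
    if "world_to_cam" in c: T=np.linalg.inv(c["world_to_cam"])
    else: T=c["T"]
    return T[:3,3],T[:3,:3]@d
def at_z(c,u,v,z):
    o,d=ray(c,u,v); return o+d*(z-o[2])/d[2]
def proj(c,p):
    T=c["world_to_cam"] if "world_to_cam" in c else np.linalg.inv(c["T"])
    q=T[:3,:3]@np.asarray(p)+T[:3,3]; return np.array([c["fx"]*q[0]/q[2]+c["cx"],c["fy"]*q[1]/q[2]+c["cy"]])
def cam(n,save=None):
    s=readout.observe(); c=cams.read_camera(n)
    if n=="wrist":
        M=np.eye(4); M[:3,:3]=R.from_euler("xyz",s["tool_rot"]).as_matrix(); M[:3,3]=s["tool_pos"]
        c["T"]=M@c["T_tool_cam"]
    if save: cv2.imwrite(save,c["color"][:,:,::-1])
    return c
E
python3 - <<'E'
import cv2
from h import *
c=cam("top")
im=c["color"][:,:,::-1]
a=cv2.resize(im[140:215,215:315],None,fx=8,fy=8,interpolation=cv2.INTER_CUBIC); cv2.imwrite("pics/rack1.png",a)
a=cv2.resize(im[140:215,345:445],None,fx=8,fy=8,interpolation=cv2.INTER_CUBIC); cv2.imwrite("pics/stand1.png",a)
E
```

```text
(no output)
```

View pics/rack1.png

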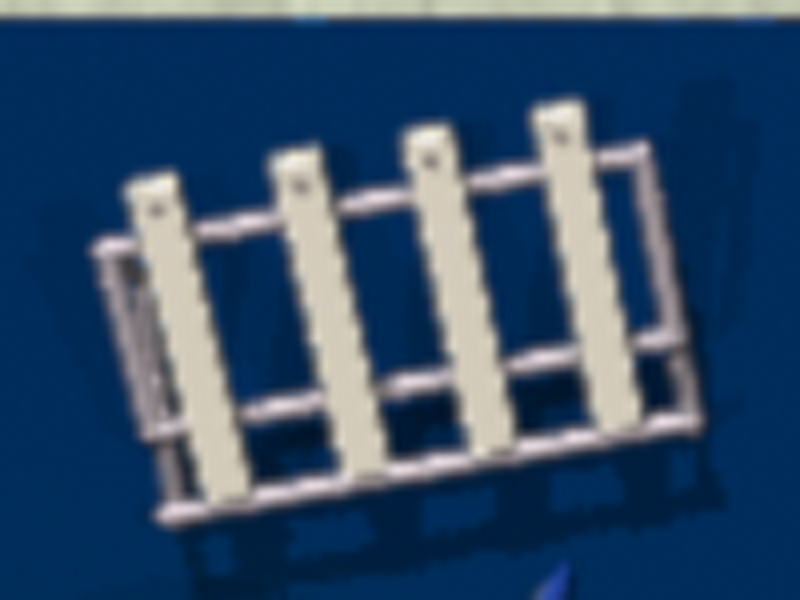

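View pics/stand1.png

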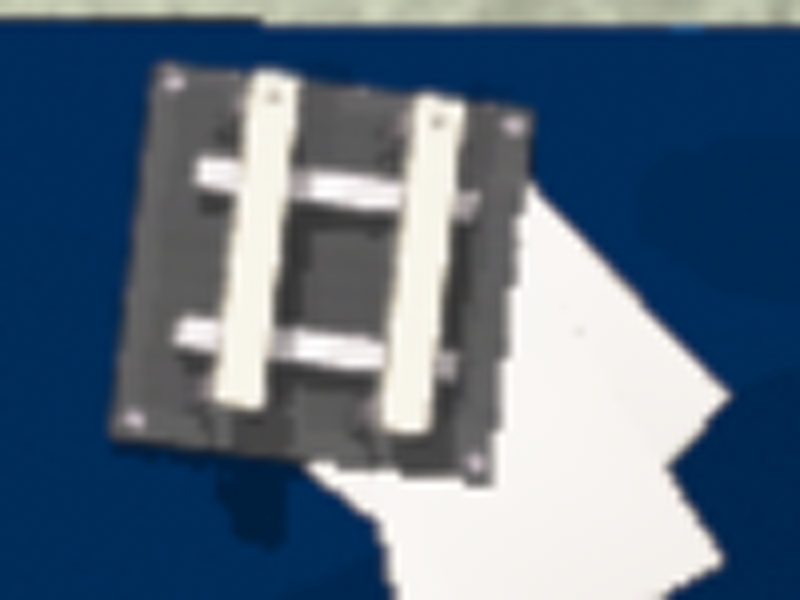

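```bash
python3 - <<'E'
from h import *
c=cam("top")
def px(x,y,ou,ov=140): return (x+.5)/8-.5+ou,(y+.5)/8-.5+ov
P=[at_z(c,*px(x,y,345),.008)[:2] for x,y in [(160,65),(535,110),(490,485),(110,438)]]
P=np.array(P); print("plate",P.round(4).tolist(),P.mean(0).round(4),[np.linalg.norm(P[i]-P[i-1]).round(4) for i in range(4)])
e=P[0]+P[1]-P[2]-P[3]; print("yaw",np.arctan2(e[1],e[0]))
for n,a,b in [("L",(273,72),(240,408)),("R",(440,96),(405,432))]:
    A=at_z(c,*px(*a,345),.051)[:2];B=at_z(c,*px(*b,345),.051)[:2];d=A-B
    print(n,((A+B)/2).round(4),np.linalg.norm(d).round(4),np.arctan2(d[1],d[0]).round(4))
# rack: bar top-surface end edges: high end, low end
for a,b in [((152,180),(228,498)),((296,152),(365,475)),((427,128),(492,452)),((558,103),(620,430))]:
    zh=.062+.065*.5+.007*.866; zl=.062-.065*.5+.007*.866
    A=at_z(c,*px(*a,215),zh);B=at_z(c,*px(*b,215),zl);d=A-B;m=(A+B)/2
    print(m.round(4),np.linalg.norm(d).round(4),np.arctan2(d[1],d[0]).round(4))
s=readout.observe(); print(R.from_euler("xyz",s["tool_rot"]).as_matrix().round(3))
E
```

```text
plate [[0.5567, -0.1188], [0.5393, -0.2679], [0.3893, -0.2482], [0.4069, -0.0986]] [ 0.4731 -0.1834] [np.float64(0.1511), np.float64(0.1501), np.float64(0.1514), np.float64(0.1506)]
yaw -0.13244095639320672
L [ 0.4794 -0.1515] 0.1316 -0.1025
R [ 0.4704 -0.2153] 0.1316 -0.1128
[0.4344 0.2704 0.0681] 0.1315 0.1783
[0.4445 0.2172 0.0681] 0.1328 0.1708
[0.4538 0.1684 0.0681] 0.133 0.1735
[0.4632 0.1193 0.0681] 0.1338 0.1785
[[-0.     0.346 -0.938]
 [ 0.001 -0.938 -0.346]
 [-1.    -0.001 -0.   ]]
```

```bash
python3 -m inch '31 39 0 -0.06 0; 31 39 0 -0.06 0; 31 39 0 -0.06 0; 31 39 0 -0.06 0; 31 39 0 -0.06 0; 31 39 0 -0.06 0; 31 39 0 -0.06 0; 31 39 0 -0.06 0' 20; python3 -m inch '0 0 0 0 0; 0 0 0 0 0'
python3 - <<'E'
from h import *
s=readout.observe();print(s["time"],s["tool_pos"],s["contact_force"],s["qpos"].round(3))
c=cam("wrist","pics/w1.png");c2=cam("top","pics/t1.png")
print(np.array([proj(c,(.473,-.183,.008))]))
E
```

```text
time: 0.92
tool_pos: [0.3901, -0.2297, 0.4049]
tool_rot: [2.324, 1.57, -0.947]
contact_force: [1.0, -0.7, 0.4]
opening: 0.0433
time: 1.08
tool_pos: [0.3903, -0.2298, 0.4047]
tool_rot: [1.084, 1.571, -2.178]
contact_force: [-0.9, -0.0, 0.0]
opening: 0.0298
1.0833 [ 0.39033315 -0.22976578  0.40474158] [-0.92494857 -0.02748236  0.01142285] [-0.701  0.21   1.709 -0.     1.223  0.99 ]
[[267.49900936 103.65866188]]
```

View pics/w1.png

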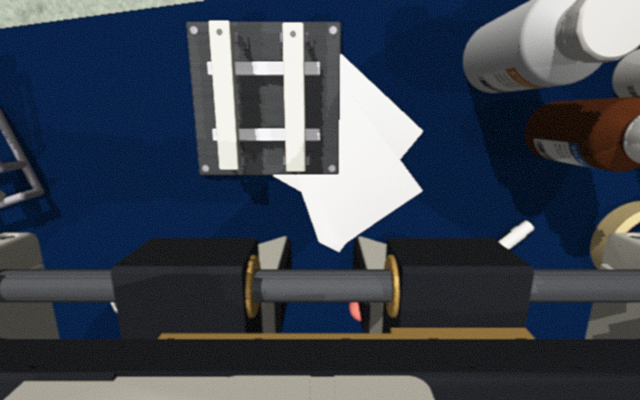

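View pics/t1.png

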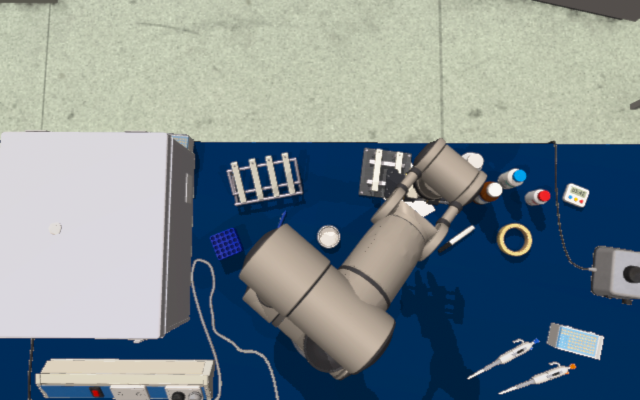

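```bash
python3 - <<'E'
import cv2
im=cv2.imread("pics/w1.png")
cv2.imwrite("pics/w1z.png",cv2.resize(im[10:190,170:360],None,fx=3.3,fy=3.3,interpolation=cv2.INTER_CUBIC)[:600])
E
```

```text
(no output)
```

View pics/w1z.png

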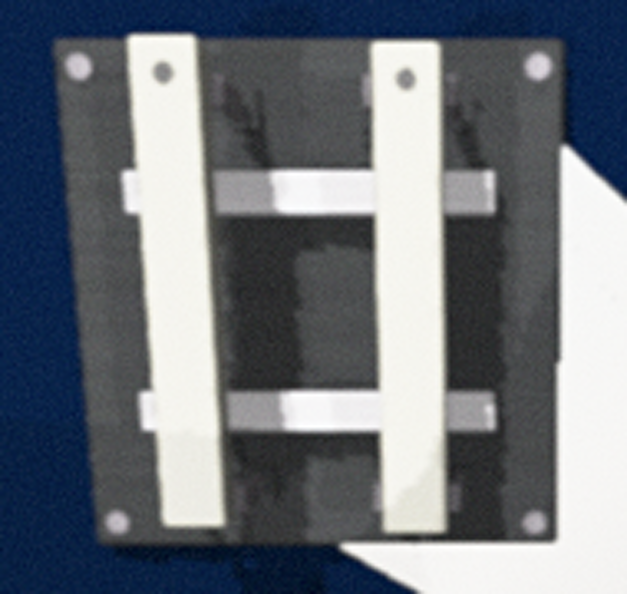

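```bash
python3 - <<'E'
from h import *
import pickle
c=cam("wrist")
def px(x,y): return (x+.5)/3.3-.5+170,(y+.5)/3.3-.5+10
for n,q,z in [("L",[(127,35),(195,36),(223,525),(161,525)],.051),("R",[(370,42),(439,42),(446,531),(384,533)],.051),("plate",[(54,40),(564,42),(556,542),(97,542)],.008)]:
    P=np.array([at_z(c,*px(*p),z)[:2] for p in q])
    d=P[0]+P[1]-P[2]-P[3]
    print(n,P.mean(0).round(4),"yaw",np.arctan2(d[1],d[0]).round(4),[np.linalg.norm(P[i]-P[i-1]).round(4) for i in range(4)])
s=readout.observe();M=R.from_euler("xyz",s["tool_rot"]).as_matrix();print(np.arctan2(M[1,1],M[0,1]))
E
```

```text
L [ 0.4797 -0.1528] yaw -0.131 [np.float64(0.129), np.float64(0.0178), np.float64(0.1288), np.float64(0.018)]
R [ 0.4698 -0.2162] yaw -0.1236 [np.float64(0.1297), np.float64(0.0181), np.float64(0.1291), np.float64(0.018)]
plate [ 0.4736 -0.1844] yaw -0.1298 [np.float64(0.1499), np.float64(0.1507), np.float64(0.1494), np.float64(0.1508)]
-1.6975067179251704
```

```bash
python3 -m inch '20 3.4 -20 0 0; 20 3.4 -35 0 0; 20 3.4 -35 0 0; 19 3.3 -35 0 0; 0 0 -30 0 0; 0 0 0 0 0'; python3 - <<'E'
from h import *
s=readout.observe();print(s["time"],s["tool_pos"],s["contact_force"],s["opening"])
E
```

```text
time: 1.73
tool_pos: [0.4664, -0.2185, 0.2442]
tool_rot: [-0.43, 1.56, 2.584]
contact_force: [-1.2, 0.1, 0.1]
opening: 0.0005
1.7333 [ 0.46642395 -0.2185378   0.24415327] [-1.22515828  0.14152893  0.0567189 ] 0.0005132770400906348
```

```bash
cat >> h.py <<'E'
def st():
    s=readout.observe();M=R.from_euler("xyz",s["tool_rot"]).as_matrix()
    g=s["tool_pos"]+M[:,0]*.159; t=s["tool_pos"]+M[:,0]*.178
    print("t",round(s["time"],2),"grasp",g.round(4),"tipz",t[2].round(4),"axis",M[:,0].round(4),"a",np.arctan2(M[1,1],M[0,1]).round(4),"F",s["contact_force"].round(1),"op",round(s["opening"],4))
    return s,M,g
E
python3 -m inch '3 2 -5 0 0; 0 0 -5 0 0; 0 0 -2 0 0; 0 0 -2 0 0'; python3 -c "from h import *; st()"
```

```text
time: 2.07
tool_pos: [0.4714, -0.2167, 0.2372]
tool_rot: [2.648, 1.568, -0.621]
contact_force: [-0.2, -0.0, -0.6]
opening: 0.0005
t 2.07 grasp [ 0.4717 -0.217   0.0782] tipz 0.0592 axis [ 0.0024 -0.0017 -1.    ] a -1.6978 F [-0.2 -0.  -0.6] op 0.0005
```

```bash
python3 -m inch '-2 0.7 0 0 0; 0 0 0 0 0;0 0 0 0 0'; python3 -c "from h import *; st()"
```

```text
time: 2.32
tool_pos: [0.4693, -0.2154, 0.2365]
tool_rot: [2.616, 1.57, -0.652]
contact_force: [-0.9, 0.1, -0.0]
opening: 0.0005
t 2.32 grasp [ 0.4694 -0.2155  0.0775] tipz 0.0585 axis [ 9.e-04 -7.e-04 -1.e+00] a -1.6971 F [-0.9  0.1 -0. ] op 0.0005
```

```bash
python3 -m inch '0 -0.6 -5 0 0; 0 0 -3 0 0; 0 0 -3 0 0; 0 0 -3 0 0; 0 0 0 0 0'; python3 -c "from h import *; st()"; python3 -m inch '0 0 -3 0 0; 0 0 -3 0 0; 0 0 0 0 0'; python3 -c "from h import *; st()"
```

```text
time: 2.73
tool_pos: [0.4696, -0.2168, 0.2219]
tool_rot: [2.173, 1.568, -1.094]
contact_force: [-2.9, -5.5, 7.0]
opening: 0.0004
t 2.73 grasp [ 0.4698 -0.2171  0.0629] tipz 0.0439 axis [ 0.0011 -0.0021 -1.    ] a -1.6967 F [-2.9 -5.5  7. ] op 0.0004
time: 2.98
tool_pos: [0.47, -0.2177, 0.2164]
tool_rot: [2.301, 1.565, -0.966]
contact_force: [-1.4, -9.3, 6.7]
opening: 0.0004
t 2.98 grasp [ 0.4705 -0.2184  0.0574] tipz 0.0384 axis [ 0.0032 -0.0046 -1.    ] a -1.6966 F [-1.4 -9.3  6.7] op 0.0004
```

```bash
python3 - <<'E'
from h import *
c=cam("wrist"); im=c["color"][:,:,::-1]
cv2.imwrite("pics/w2.png",im)
E
```

```text
(no output)
```

View pics/w2.png

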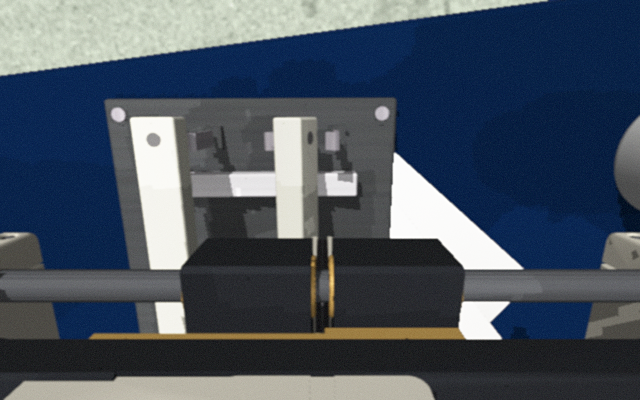

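```bash
python3 -m inch '0 0 10 0 0; 0 0 12 0 0; 0 0 20 0 0; 0 0 30 0 0; 0 0 30 0 0; 0 0 0 0 0'; python3 - <<'E'
from h import *
s,M,g=st()
c=cam("wrist"); im=c["color"][:,:,::-1].copy()
cv2.imwrite("pics/w3.png",im)
for y,z in ((-.032,.051),(.032,.051)):
  for x in (-.065,0,.065):
    p=np.array([.4742,-.1845,z])+R.from_euler("z",-.129).apply([x,y,0]); print(p.round(4),proj(c,p).round(1))
E
```

```text
time: 3.53
tool_pos: [0.4705, -0.2163, 0.3225]
tool_rot: [2.742, 1.562, -0.526]
contact_force: [1.0, -0.0, 0.2]
opening: 0.0004
t 3.53 grasp [ 0.4716 -0.217   0.1636] tipz 0.1446 axis [ 0.0073 -0.0042 -1.    ] a -1.6969 F [ 1.  -0.   0.2] op 0.0004
[ 0.4056 -0.2079  0.051 ] [320.9 289.8]
[ 0.4701 -0.2162  0.051 ] [321.  210.3]
[ 0.5345 -0.2246  0.051 ] [321.2 120.4]
[ 0.4139 -0.1444  0.051 ] [239.7 289.7]
[ 0.4783 -0.1528  0.051 ] [234.8 210.1]
[ 0.5428 -0.1611  0.051 ] [229.3 120.1]
```

View pics/w3.png

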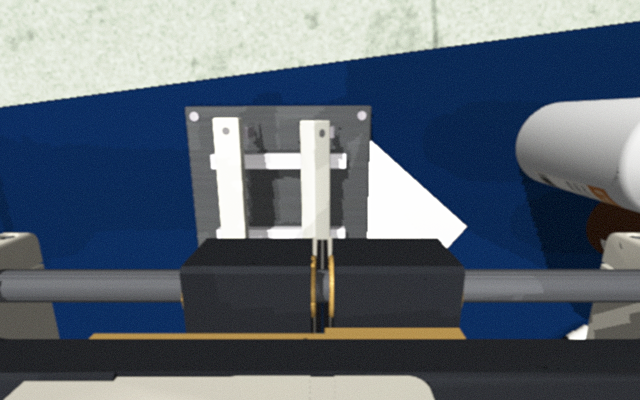

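```bash
python3 - <<'E'
import cv2
im=cv2.imread("pics/w3.png")
cv2.imwrite("pics/w3z.png",cv2.resize(im[100:245,180:380],None,fx=4,fy=4,interpolation=cv2.INTER_CUBIC))
E
```

```text
(no output)
```

View pics/w3z.png

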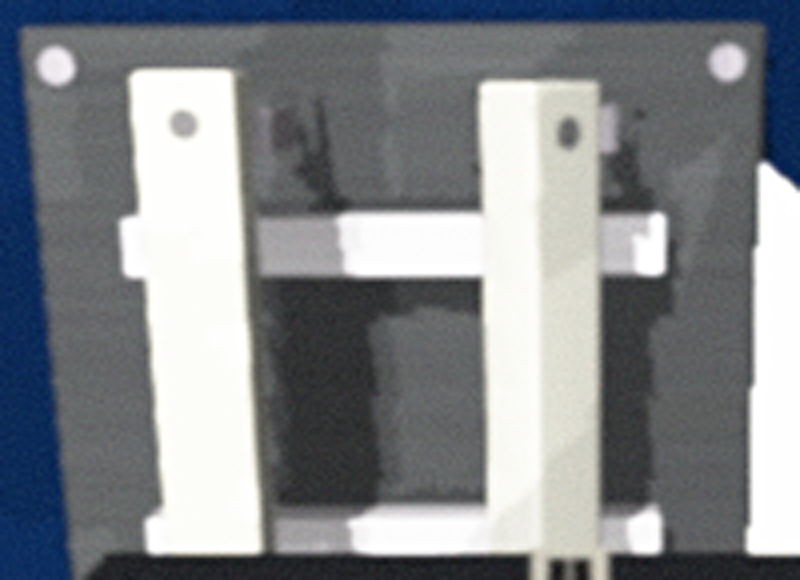

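```bash
python3 - <<'E'
from h import *
s,M,g=st()
c=cam("wrist"); cv2.imwrite("pics/w4.png",c["color"][:,:,::-1])
def px(x,y): return (x+.5)/4-.5+180,(y+.5)/4-.5+100
S=lambda p: R.from_euler("z",.129).apply(np.r_[p[:2]-np.array([.4742,-.1845]),p[2]])*1000
for n,p,z in [("ridge far",(538,82),.049),("ridge near",(541,500),.049),("Ledge far L",(130,72),.051),("Ledge far R",(235,70),.051),("L near l",(163,500),.051),("L near r",(260,500),.051),("plate fl",(22,28),.008),("plate fr",(765,25),.008),("plate r mid",(748,540),.008),("plate l",(66,480),.008),("rleft far",(480,84),.044),("rright far",(598,84),.038)]:
    print(n,S(at_z(c,*px(*p),z)).round(1))
print("tip",S(g).round(1))
E
```

```text
t 3.58 grasp [ 0.4707 -0.2165  0.1611] tipz 0.1421 axis [ 0.0046 -0.0026 -1.    ] a -1.6969 F [ 0.   0.4 -1. ] op 0.0004
ridge far [ 63.8 -26.5  49. ]
ridge near [-12.4 -26.8  49. ]
Ledge far L [65.4 43.7 51. ]
Ledge far R [65.7 25.6 51. ]
L near l [-11.9  43.4  51. ]
L near r [-11.8  25.4  51. ]
plate fl [73.4 77.7  8. ]
plate fr [ 74.3 -71.2   8. ]
plate r mid [-34.6 -71.5   8. ]
plate l [-21.2  77.1   8. ]
rleft far [ 63.4 -16.1  44. ]
rright far [ 63.3 -37.2  38. ]
tip [  0.6 -32.1 161.1]
```

```bash
python3 - <<'E'
from h import *
import pickle
s,M,g=st()
c=cam("wrist"); pickle.dump(c,open("w5.pkl","wb")); im=c["color"][:,:,::-1]
cv2.imwrite("pics/w5z.png",cv2.resize(im[100:245,180:380],None,fx=4,fy=4,interpolation=cv2.INTER_CUBIC))
st()
E
```

```text
t 3.63 grasp [ 0.4696 -0.2159  0.1592] tipz 0.1402 axis [ 1.4e-03 -6.0e-04 -1.0e+00] a -1.6969 F [-0.4  0.  -1.1] op 0.0005
t 3.68 grasp [ 0.4689 -0.2155  0.1581] tipz 0.1391 axis [-8.e-04  8.e-04 -1.e+00] a -1.6969 F [ 0.2  0.1 -0.5] op 0.0001
```

View pics/w5z.png

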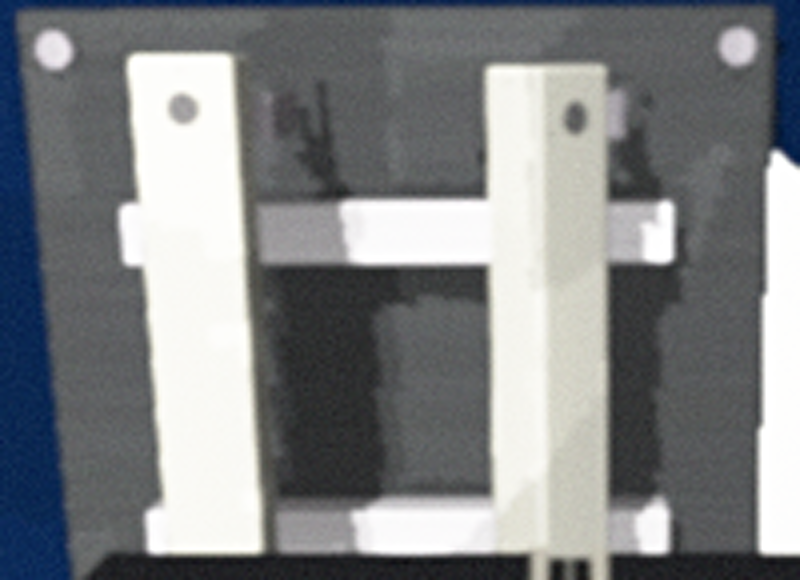

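```bash
python3 - <<'E'
from h import *
import pickle
c=pickle.load(open("w5.pkl","rb"))
def px(x,y): return (x+.5)/4-.5+180,(y+.5)/4-.5+100
S=lambda p: R.from_euler("z",.129).apply(np.r_[p[:2]-np.array([.4742,-.1845]),p[2]])*1000
for n,p,z in [("ridge far",(545,66),.049),("ridge near",(546,500),.049),("L far l",(127,56),.051),("L far r",(234,54),.051),("L near l",(163,500),.051),("L near r",(260,500),.051),("plate fl",(17,12),.008),("plate fr",(774,8),.008),("plate r mid",(760,500),.008),("plate l",(66,500),.008),("rleft far",(486,67),.044),("rright far",(607,65),.038),("dotfl",(54,49),.008),("dotfr",(738,46),.008)]:
    print(n,S(at_z(c,*px(*p),z)).round(1))
E
```

```text
ridge far [ 65.  -27.1  49. ]
ridge near [-13.3 -27.2  49. ]
L far l [66.5 44.  51. ]
L far r [66.9 25.8 51. ]
L near l [-12.8  43.5  51. ]
L near r [-12.8  25.6  51. ]
plate fl [74.8 78.3  8. ]
plate fr [ 75.9 -71.9   8. ]
plate r mid [-26.5 -72.9   8. ]
plate l [-26.9  77.6   8. ]
rleft far [ 64.8 -16.7  44. ]
rright far [ 65.1 -38.1  38. ]
dotfl [67.7 71.6  8. ]
dotfr [ 68.6 -65.    8. ]
```

```bash
python3 -m inch '0.3 -5.5 0 0 0; 0 -5.4 -20 0 0; 0 0 -25 0 0; 0 0 -20 0 0; 0 0 -14 0 0; 0 0 -8 0 0; 0 0 0 0 0; 0 0 0 0 0'; cat >> h.py <<'E'
O=np.array([.4750,-.1818]); YAW=-.129
def S(p): return R.from_euler("z",-YAW).apply(np.r_[np.asarray(p)[:2]-O,p[2]])*1000
def W(p): return np.r_[O,0]+R.from_euler("z",YAW).apply(np.asarray(p)/1000)
E
python3 - <<'E'
from h import *
s,M,g=st(); print("stand frame",S(g).round(1))
c=cam("wrist"); im=c["color"][:,:,::-1]
cv2.imwrite("pics/w6z.png",cv2.resize(im[90:265,160:360],None,fx=3.4,fy=3.4,interpolation=cv2.INTER_CUBIC))
E
```

```text
time: 4.35
tool_pos: [0.4696, -0.227, 0.2302]
tool_rot: [-0.432, 1.569, 2.584]
contact_force: [0.4, -0.0, -0.3]
opening: 0.0004
t 4.35 grasp [ 0.4694 -0.2269  0.0712] tipz 0.0522 axis [-1.3e-03  8.0e-04 -1.0e+00] a -1.6971 F [ 0.4 -0.  -0.3] op 0.0004
stand frame [  0.2 -45.4  71.2]
```

View pics/w6z.png

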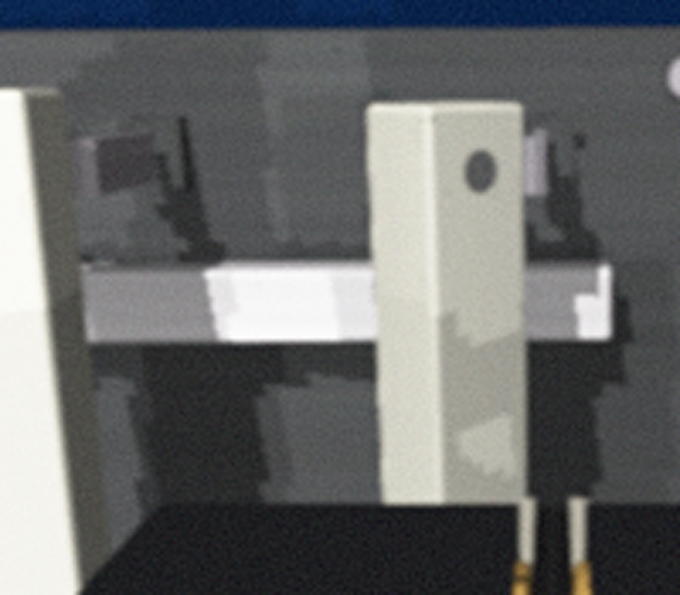

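```bash
python3 -m inch '0 0 -3 0 0; 0.5 4 0 0 0; 0.5 4 0 0 0; 0 0 0 0 0'; python3 -c "
from h import *; s,M,g=st(); print(S(g).round(1))"; python3 -m inch '0.5 4 0 0 0; 0.5 4 0 0 0; 0.4 3 0 0 0; 0 0 0 0 0'; python3 -c "
from h import *; s,M,g=st(); print(S(g).round(1))
c=cam('wrist'); im=c['color'][:,:,::-1]
cv2.imwrite('pics/w7z.png',cv2.resize(im[90:265,160:360],None,fx=3.4,fy=3.4,interpolation=cv2.INTER_CUBIC))"
```

```text
time: 4.73
tool_pos: [0.4707, -0.218, 0.2281]
tool_rot: [2.922, 1.57, -0.345]
contact_force: [0.7, 0.2, -0.2]
opening: 0.0007
t 4.73 grasp [ 0.4708 -0.2181  0.0691] tipz 0.0501 axis [ 3.e-04 -1.e-04 -1.e+00] a -1.6964 F [ 0.7  0.2 -0.2] op 0.0007
[  0.5 -36.5  69.1]
time: 5.07
tool_pos: [0.4724, -0.2078, 0.229]
tool_rot: [2.309, 1.568, -0.958]
contact_force: [-3.3, -3.7, 8.6]
opening: 0.0003
t 5.07 grasp [ 0.4726 -0.2082  0.07  ] tipz 0.051 axis [ 0.0016 -0.0023 -1.    ] a -1.696 F [-3.3 -3.7  8.6] op 0.0003
[  1.  -26.5  70. ]
```

View pics/w7z.png

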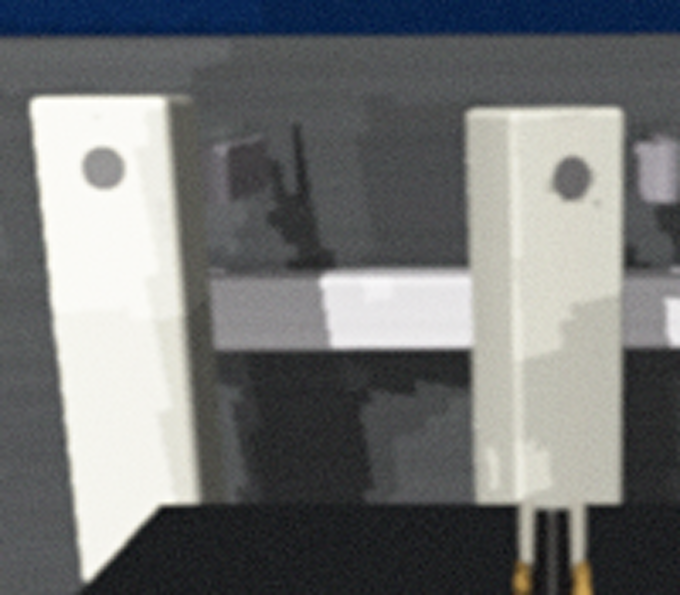

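```bash
python3 -m inch '0.2 1.5 -2 0 0; 0 0 -2 0 0; 0 0 0 0 0'; python3 -c "
from h import *; s,M,g=st(); print(S(g).round(1))
c=cam('wrist'); im=c['color'][:,:,::-1]
cv2.imwrite('pics/w8z.png',cv2.resize(im[90:265,160:360],None,fx=3.4,fy=3.4,interpolation=cv2.INTER_CUBIC))"
```

```text
time: 5.37
tool_pos: [0.4734, -0.2076, 0.226]
tool_rot: [2.483, 1.563, -0.784]
contact_force: [-2.0, -6.5, 14.0]
opening: 0.0006
t 5.37 grasp [ 0.4742 -0.2085  0.067 ] tipz 0.048 axis [ 0.0055 -0.0055 -1.    ] a -1.6963 F [-2.  -6.5 14. ] op 0.0006
[  2.7 -26.5  67. ]
```

View pics/w8z.png

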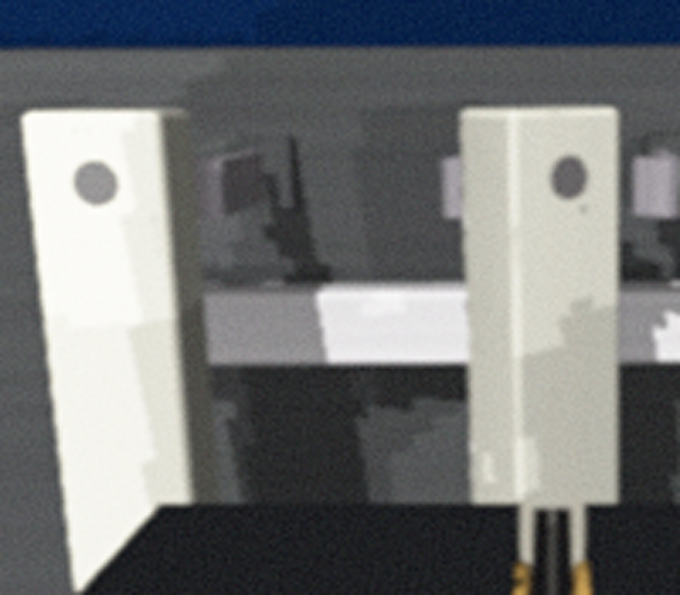

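```bash
python3 -m inch '0 0 5 0 0; 0 0 20 0 0.45; 0 0 20 0 0.45; 0 0 10 0 0.45; 0 0 0 0 0.45; 0 0 0 0 0.45; 0 0 0 0 0.45'; python3 - <<'E'
from h import *
import pickle
s,M,g=st(); print(S(g).round(1))
c=cam('wrist'); im=c['color'][:,:,::-1]; pickle.dump(c,open("w9.pkl","wb")); st()
cv2.imwrite('pics/w9z.png',cv2.resize(im[80:260,150:370],None,fx=3.3,fy=3.3,interpolation=cv2.INTER_CUBIC))
cv2.imwrite('pics/t9.png',cv2.resize(cam('top')["color"][130:220,340:450,::-1],None,fx=6,fy=6,interpolation=cv2.INTER_CUBIC))
E
```

```text
time: 6.0
tool_pos: [0.4719, -0.206, 0.2778]
tool_rot: [-0.39, 1.569, 2.625]
contact_force: [-0.1, 0.1, -0.2]
opening: 0.0363
t 6.0 grasp [ 0.4717 -0.2059  0.1188] tipz 0.0998 axis [-1.4e-03  8.0e-04 -1.0e+00] a -1.6969 F [-0.1  0.1 -0.2] op 0.0363
[ -0.2 -24.3 118.8]
t 6.05 grasp [ 0.4716 -0.2059  0.1186] tipz 0.0996 axis [-0.0018  0.0011 -1.    ] a -1.6969 F [-1.2  0.2  0.2] op 0.0389
```

View pics/w9z.png

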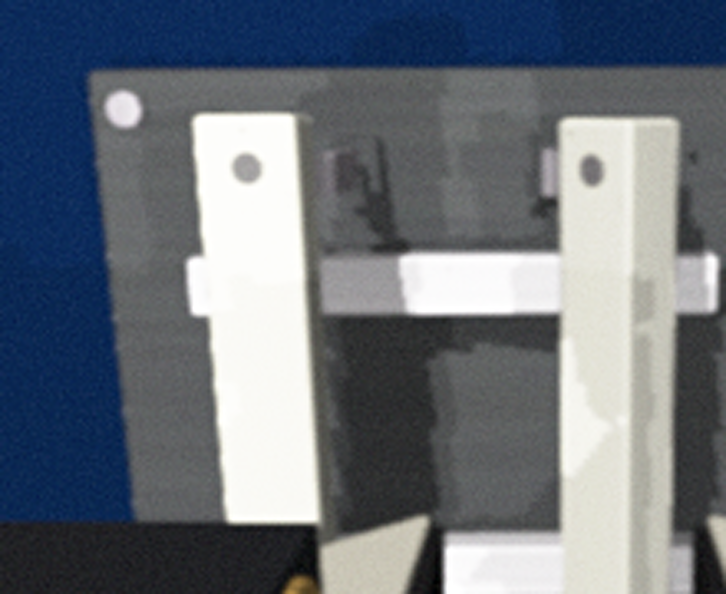

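View pics/t9.png

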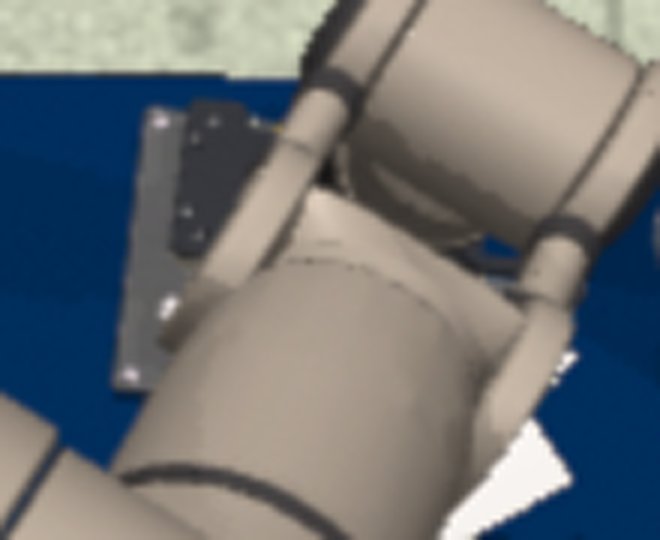

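```bash
python3 - <<'E'
from h import *
import pickle
c=pickle.load(open("w9.pkl","rb"))
def px(x,y): return (x+.5)/3.3-.5+150,(y+.5)/3.3-.5+80
for n,p,z in [("ridge far",(632,120),.052),("ridge near",(630,500),.052),("left far",(560,122),.044),("left near",(560,500),.044),("right far",(679,122),.040),("right near",(674,500),.040),("L far l",(193,118),.051),("L far r",(297,117),.051),("L near l",(227,500),.051),("L near r",(319,500),.051),("plate fl",(90,72),.008),("plate l",(131,500),.008),("clipL of R bar left face,z40",(540,150),.040),("clipL of Rbar right edge",(558,150),.04),("rail r end",(716,257),.018),("rail left end",(187,257),.018),("dot fl",(123,109),.008)]:
    print(n,S(at_z(c,*px(*p),z)).round(1))
E
```

```text
ridge far [ 65.7 -34.8  52. ]
ridge near [ -3.3 -35.6  52. ]
left far [ 65.2 -22.4  44. ]
left near [ -6.1 -22.4  44. ]
right far [ 65.2 -44.   40. ]
right near [ -7.4 -44.9  40. ]
L far l [65.8 41.  51. ]
L far r [66.1 23.  51. ]
L near l [-3.8 40.2 51. ]
L near r [-3.8 22.9 51. ]
plate fl [74.5 75.1  8. ]
plate l [-18.9  75.5   8. ]
clipL of R bar left face,z40 [ 60.2 -18.7  40. ]
clipL of Rbar right edge [ 60.2 -22.   40. ]
rail r end [ 37.9 -54.3  18. ]
rail left end [37.6 54.9 18. ]
dot fl [67.1 69.   8. ]
```

```bash
python3 -m inch '0.8 6 0 0 0; 0 0 0 0 0; 0 0 -12 0 0; 0 0 -15 0 0; 0 0 -15 0 0; 0 0 -7 0 0; 0 0 0 0 0; 0 0 0 0 0' 20; python3 -c "
from h import *; s,M,g=st(); print(S(g).round(1))"
```

```text
time: 6.77
tool_pos: [0.4731, -0.2003, 0.2296]
tool_rot: [-0.32, 1.57, 2.696]
contact_force: [0.6, -0.4, 0.1]
opening: 0.0003
t 6.77 grasp [ 0.473  -0.2002  0.0706] tipz 0.0516 axis [-7.e-04  3.e-04 -1.e+00] a -1.6969 F [ 0.6 -0.4  0.1] op 0.0003
[  0.4 -18.5  70.6]
```

```bash
python3 -m inch '0 0 -1 0 0; -0.5 -4 0 0 0; -0.5 -4 0 0 0; -0.5 -4 0 0 0;  -0.5 -4 0 0 0; 0 0 0 0 0'; python3 -c "
from h import *; s,M,g=st(); print(S(g).round(1))
c=cam('wrist'); im=c['color'][:,:,::-1]
cv2.imwrite('pics/w10z.png',cv2.resize(im[90:265,160:360],None,fx=3.4,fy=3.4,interpolation=cv2.INTER_CUBIC))"
```

```text
time: 7.27
tool_pos: [0.471, -0.2173, 0.229]
tool_rot: [2.415, 1.57, -0.853]
contact_force: [0.7, -0.1, 0.4]
opening: 0.0006
t 7.27 grasp [ 0.4711 -0.2174  0.07  ] tipz 0.051 axis [ 6.e-04 -7.e-04 -1.e+00] a -1.6978 F [ 0.7 -0.1  0.4] op 0.0006
[  0.7 -35.8  70. ]
```

View pics/w10z.png

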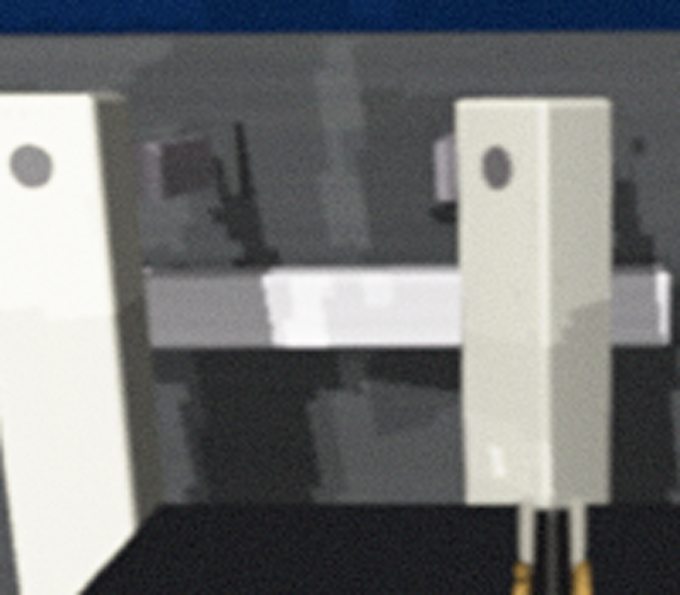

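```bash
python3 -m inch '0.8 6 2 0 0; 0.8 6 0 0 0; 0 0 -4 0 0; 0 0 -4 0 0; 0 0 0 0 0; 0 0 0 0 0'; python3 -c "
from h import *; s,M,g=st(); print(S(g).round(1))"; python3 -m inch '-0.4 -3 0 0 0; -0.5 -4 0 0 0; -0.5 -4 0 0 0; 0 0 0 0 0;0 0 0 0 0'; python3 -c "
from h import *; s,M,g=st(); print(S(g).round(1))"
```

```text
time: 7.82
tool_pos: [0.4725, -0.2042, 0.2222]
tool_rot: [-0.288, 1.57, 2.728]
contact_force: [-0.2, 0.3, -0.3]
opening: 0.0003
t 7.82 grasp [ 0.4724 -0.2041  0.0632] tipz 0.0442 axis [-9.e-04  4.e-04 -1.e+00] a -1.6967 F [-0.2  0.3 -0.3] op 0.0003
[  0.3 -22.5  63.2]
time: 8.23
tool_pos: [0.4712, -0.2151, 0.2234]
tool_rot: [-1.669, 1.569, 1.345]
contact_force: [0.1, 6.6, 6.8]
opening: 0.0005
t 8.23 grasp [ 0.4713 -0.2149  0.0644] tipz 0.0454 axis [ 3.0e-04  1.4e-03 -1.0e+00] a -1.6979 F [0.1 6.6 6.8] op 0.0005
[  0.6 -33.3  64.4]
```

```bash
python3 -m inch '-0.4 -3 0 0 0; 0 0 0 0 0;0 0 0 0 0'; python3 -c "
from h import *; s,M,g=st(); print(S(g).round(1))
c=cam('wrist'); im=c['color'][:,:,::-1]
cv2.imwrite('pics/w11z.png',cv2.resize(im[90:265,160:360],None,fx=3.4,fy=3.4,interpolation=cv2.INTER_CUBIC))"
```

```text
time: 8.48
tool_pos: [0.4709, -0.2176, 0.2239]
tool_rot: [-1.674, 1.569, 1.34]
contact_force: [-0.4, 10.6, 12.2]
opening: 0.0003
t 8.48 grasp [ 0.471  -0.2172  0.0649] tipz 0.0459 axis [ 5.0e-04  2.2e-03 -1.0e+00] a -1.6978 F [-0.4 10.6 12.2] op 0.0003
[  0.5 -35.6  64.9]
```

View pics/w11z.png

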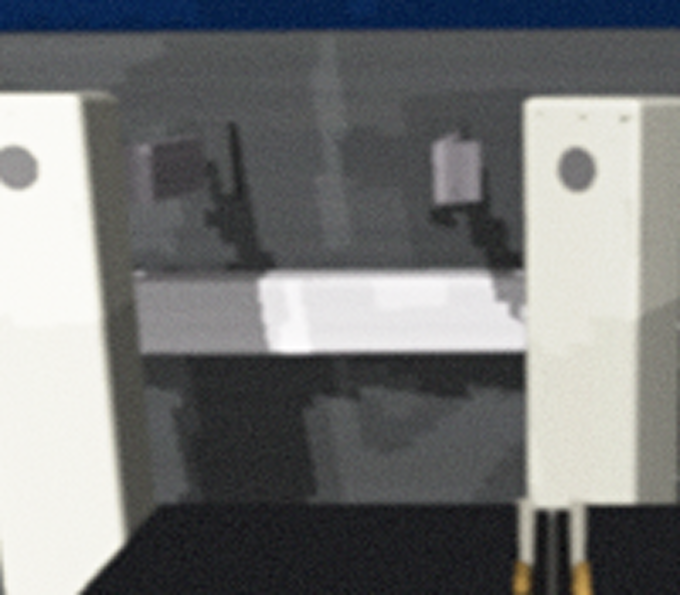

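```bash
python3 -m inch '0.3 2 2 0 0; 0 0 15 0 0; 0 0 25 0 0; 0 0 25 0 0.6; 0 0 0 0 0.6; 0 0 0 0 0.6; 0 0 0 0 0.6; 0 0 0 0 0.6'; python3 - <<'E'
from h import *
import pickle
s,M,g=st(); print(S(g).round(1))
c=cam('wrist'); im=c['color'][:,:,::-1]; pickle.dump(c,open("w12.pkl","wb")); st()
cv2.imwrite('pics/w12z.png',cv2.resize(im[80:260,170:390],None,fx=3.3,fy=3.3,interpolation=cv2.INTER_CUBIC))
E
```

```text
time: 9.2
tool_pos: [0.4708, -0.2164, 0.2887]
tool_rot: [-0.349, 1.569, 2.666]
contact_force: [-0.5, -0.8, -0.2]
opening: 0.0291
t 9.2 grasp [ 0.4705 -0.2163  0.1297] tipz 0.1107 axis [-1.7e-03  9.0e-04 -1.0e+00] a -1.6972 F [-0.5 -0.8 -0.2] op 0.0291
[ -0.  -34.7 129.7]
t 9.25 grasp [ 0.4705 -0.2162  0.1297] tipz 0.1107 axis [-0.0019  0.001  -1.    ] a -1.6972 F [ 0.3  0.8 -0.3] op 0.0334
```

View pics/w12z.png

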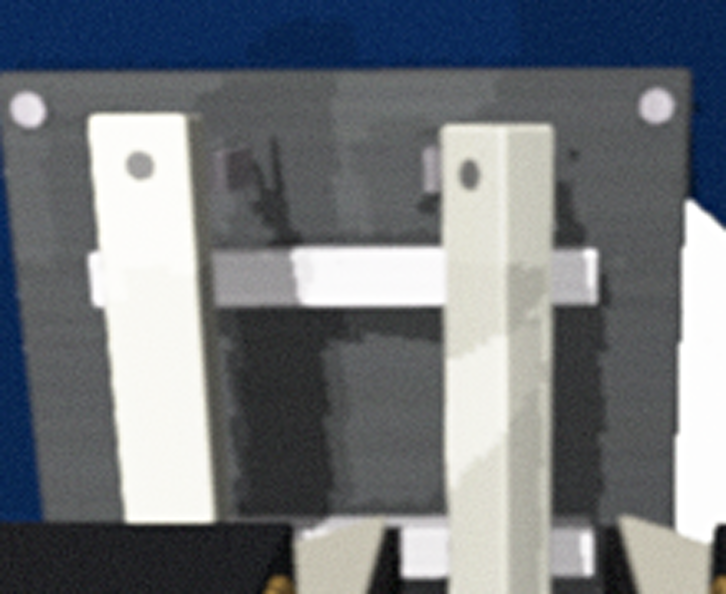

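```bash
python3 -m inch '0 1 -25 0 0.5; 0 0 -25 0 0.5; 0 0 -20 0 0.5; 0 0 -9 0 0.5; 0 0 0 0 0.5; 0 0 0 0 0.5' 30; python3 -c "
from h import *; s,M,g=st(); print(S(g).round(1))";  python3 -m inch '0 0 0 0 0.1; 0 0 0 0 0.1; 0 0 0 0 0.1; 0 0 0 0 0.1' 30; python3 -c "
from h import *; s,M,g=st(); print(S(g).round(1))
c=cam('wrist'); im=c['color'][:,:,::-1]
cv2.imwrite('pics/w13.png',im)"
```

```text
time: 9.75
tool_pos: [0.4712, -0.2154, 0.2105]
tool_rot: [-0.33, 1.57, 2.686]
contact_force: [0.5, -0.2, 0.7]
opening: 0.0459
t 9.75 grasp [ 0.471  -0.2153  0.0515] tipz 0.0325 axis [-1.e-03  5.e-04 -1.e+00] a -1.6969 F [ 0.5 -0.2  0.7] op 0.0459
[  0.4 -33.7  51.5]
time: 10.08
tool_pos: [0.4713, -0.2154, 0.2115]
tool_rot: [2.642, 1.569, -0.626]
contact_force: [0.4, 0.6, -0.1]
opening: 0.0239
t 10.08 grasp [ 0.4715 -0.2156  0.0525] tipz 0.0335 axis [ 1.3e-03 -9.0e-04 -1.0e+00] a -1.697 F [ 0.4  0.6 -0.1] op 0.0239
[  0.9 -34.   52.5]
```

View pics/w13.png

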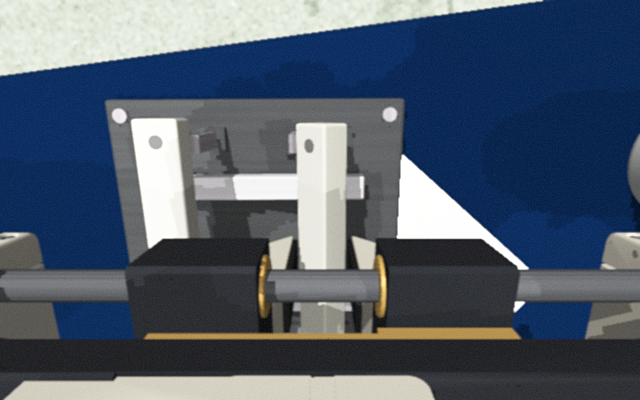

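Fingers are closing round the rolled bar (cols 298–346), still at about 44°. I'll finish the grip and see.

```bash
python3 -m inch '0 0 0 0 0; 0 0 0 0 0; 0 0 0 0 0' 30; python3 -c "
from h import *; s,M,g=st(); print(S(g).round(1))
c=cam('wrist'); im=c['color'][:,:,::-1]
cv2.imwrite('pics/w14z.png',cv2.resize(im[90:345,220:430],None,fx=2.3,fy=2.3,interpolation=cv2.INTER_CUBIC))"
```

```text
time: 10.38
tool_pos: [0.4713, -0.2154, 0.2113]
tool_rot: [2.659, 1.57, -0.609]
contact_force: [-0.5, -0.7, 6.4]
opening: 0.0197
t 10.38 grasp [ 0.4715 -0.2155  0.0523] tipz 0.0333 axis [ 1.e-03 -7.e-04 -1.e+00] a -1.697 F [-0.5 -0.7  6.4] op 0.0197
[  0.9 -33.9  52.3]
```

View pics/w14z.png

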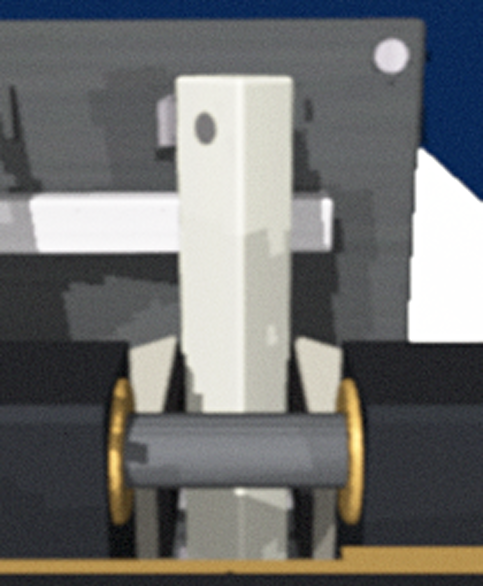

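```bash
python3 -m inch '0 0 0 0 0; 0 0 0 0 0' 30; python3 -c "
from h import *; s,M,g=st(); print(S(g).round(1))"; python3 -m inch '0 0 4 0 0; 0 0 6 0 0; 0 0 12 0 0; 0 0 12 0 0;0 0 0 0 0' 30; python3 -c "
from h import *; s,M,g=st(); print(S(g).round(1))
c=cam('wrist'); im=c['color'][:,:,::-1]
cv2.imwrite('pics/w15z.png',cv2.resize(im[90:345,220:430],None,fx=2.3,fy=2.3,interpolation=cv2.INTER_CUBIC))"
```

```text
time: 10.6
tool_pos: [0.4713, -0.2154, 0.2113]
tool_rot: [2.641, 1.57, -0.626]
contact_force: [-0.6, 1.4, 5.4]
opening: 0.0198
t 10.6 grasp [ 0.4715 -0.2155  0.0523] tipz 0.0333 axis [ 1.e-03 -7.e-04 -1.e+00] a -1.6969 F [-0.6  1.4  5.4] op 0.0198
[  0.9 -33.9  52.3]
time: 11.02
tool_pos: [0.4717, -0.2157, 0.2468]
tool_rot: [2.655, 1.567, -0.613]
contact_force: [1.3, 0.7, -0.2]
opening: 0.0197
t 11.02 grasp [ 0.4721 -0.216   0.0878] tipz 0.0688 axis [ 0.0029 -0.0021 -1.    ] a -1.697 F [ 1.3  0.7 -0.2] op 0.0197
[  1.5 -34.3  87.8]
```

View pics/w15z.png

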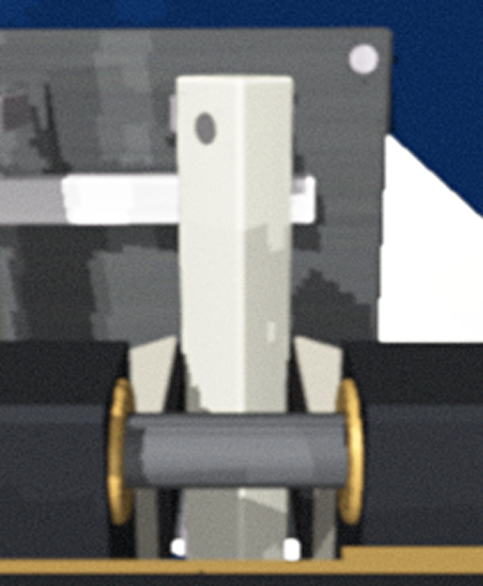

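```bash
python3 -m inch '0 10 20 0 0; 0 34 10 0 0; 0 38 0 0 0; 0 38 0 0 0; 0 36 -8 0 0; 0 20 -20 0 0; 0 0 -30 0 0; 0 0 -18 0 0' 30; python3 -c "
from h import *; s,M,g=st(); print(S(g).round(1))"; python3 -m inch '0 0 0 0 0;0 0 0 0 0; 0 0 0 0 0' 30;python3 -c "
from h import *; s,M,g=st(); print(S(g).round(1))"
```

```text
time: 11.73
tool_pos: [0.4702, -0.0376, 0.1966]
tool_rot: [-0.08, 1.569, 2.939]
contact_force: [0.0, -0.2, -1.1]
opening: 0.0199
t 11.73 grasp [ 0.4699 -0.0375  0.0376] tipz 0.0186 axis [-2.2e-03  4.0e-04 -1.0e+00] a -1.6941 F [ 0.  -0.2 -1.1] op 0.0199
[-23.7 142.4  37.6]
time: 11.98
tool_pos: [0.4715, -0.0396, 0.1993]
tool_rot: [2.907, 1.57, -0.361]
contact_force: [-0.1, 0.2, -0.5]
opening: 0.0198
t 11.98 grasp [ 0.4716 -0.0397  0.0403] tipz 0.0213 axis [ 7.e-04 -3.e-04 -1.e+00] a -1.6974 F [-0.1  0.2 -0.5] op 0.0198
[-21.7 140.5  40.3]
```

```bash
python3 -m inch '0 0 -6 0 0; 0 0 -4 0 0; 0 0 -3 0 0; 0 0 -2 0 0; 0 0 0 0 0' 30; python3 -c "
from h import *; s,M,g=st()"
```

```text
time: 12.4
tool_pos: [0.471, -0.0394, 0.1835]
tool_rot: [0.054, 1.57, 3.069]
contact_force: [-0.9, 0.5, -0.6]
opening: 0.0201
t 12.4 grasp [ 0.4709 -0.0394  0.0245] tipz 0.0055 axis [-5.e-04  0.e+00 -1.e+00] a -1.6973 F [-0.9  0.5 -0.6] op 0.0201
```

```bash
python3 -m inch '0 0 -2 0 0; 0 0 0 0 0' 30; python3 -c "
from h import *; s,M,g=st()
c=cam('wrist'); im=c['color'][:,:,::-1]
cv2.imwrite('pics/w16z.png',cv2.resize(im[90:345,220:430],None,fx=2.3,fy=2.3,interpolation=cv2.INTER_CUBIC))
cv2.imwrite('pics/s16.png',cam('scene')['color'][:,:,::-1])"
```

```text
time: 12.57
tool_pos: [0.4711, -0.0394, 0.1828]
tool_rot: [2.608, 1.57, -0.659]
contact_force: [-5.1, 0.1, 14.1]
opening: 0.0198
t 12.57 grasp [ 0.4712 -0.0394  0.0238] tipz 0.0048 axis [ 4.e-04 -3.e-04 -1.e+00] a -1.6969 F [-5.1  0.1 14.1] op 0.0198
```

View pics/w16z.png

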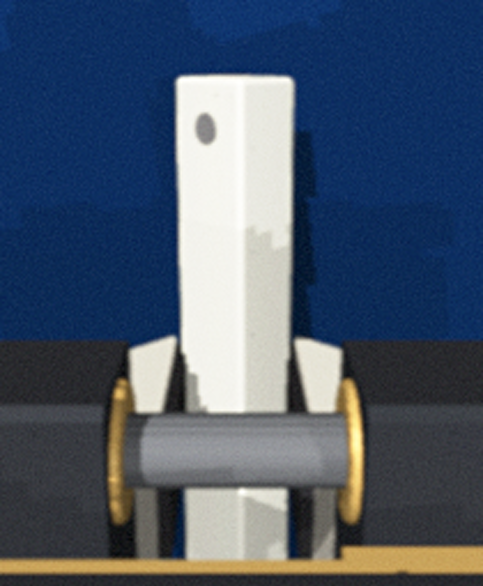

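```bash
python3 -m inch '0 0 1.5 0 0; 0 0 0 0 0.4; 0 0 0 0 0.4; 0 0 0 0 0.4; 0 0 0 0 0.4' 30; python3 -c "
from h import *; s,M,g=st()
c=cam('wrist'); im=c['color'][:,:,::-1]
cv2.imwrite('pics/w17z.png',cv2.resize(im[90:345,220:430],None,fx=2.3,fy=2.3,interpolation=cv2.INTER_CUBIC))"
```

```text
time: 13.08
tool_pos: [0.4711, -0.0393, 0.1831]
tool_rot: [0.301, 1.571, -2.966]
contact_force: [-0.1, 0.0, 0.0]
opening: 0.0359
t 13.08 grasp [ 0.4711 -0.0394  0.0241] tipz 0.0051 axis [-2.e-04 -0.e+00 -1.e+00] a -1.697 F [-0.1  0.   0. ] op 0.0359
```

View pics/w17z.png

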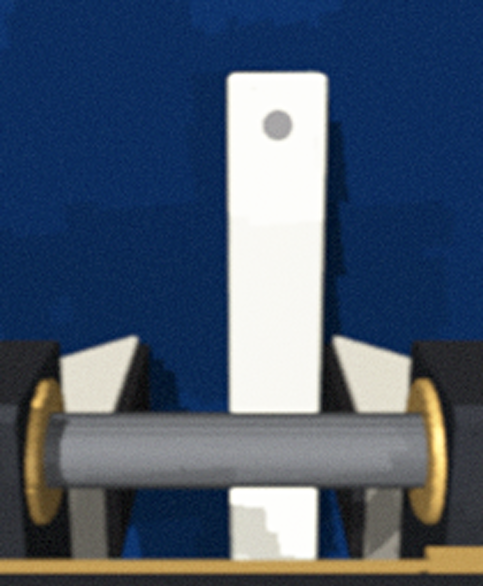

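```bash
python3 -m inch '0 0 -2 0 0.4; 0 0 0 0 0; 0 0 0 0 0; 0 0 0 0 0; 0 0 0 0 0; 0 0 0 0 0' 40; python3 -c "
from h import *; s,M,g=st()"; python3 -m inch '0 0 20 0 0; 0 -5 38 0 0; 0 -36 20 0 0; 0 -40 0 0 0; 0 -40 0 0 0; 0 -38 0 0 0; 0 -15 0 0 0; 0 0 0 0 0' 40; python3 -m inch '0 0 0 0 0; 0 0 0 0 0; 0 0 0 0 0' ; python3 -c "
from h import *; s,M,g=st(); print(S(g).round(1))
c=cam('wrist'); im=c['color'][:,:,::-1]; cv2.imwrite('pics/w18.png',im)"
```

```text
time: 13.63
tool_pos: [0.4711, -0.0393, 0.1812]
tool_rot: [1.48, 1.571, -1.787]
contact_force: [0.3, 0.2, -0.7]
opening: 0.0178
t 13.63 grasp [ 0.4711 -0.0393  0.0222] tipz 0.0032 axis [-0.e+00 -1.e-04 -1.e+00] a -1.697 F [ 0.3  0.2 -0.7] op 0.0178
time: 14.3
tool_pos: [0.471, -0.2166, 0.2593]
tool_rot: [2.358, 1.569, -0.913]
contact_force: [-0.6, 0.3, -0.0]
opening: 0.0173
time: 14.55
tool_pos: [0.4711, -0.2119, 0.259]
tool_rot: [-0.604, 1.57, 2.413]
contact_force: [-0.1, -0.7, -0.9]
opening: 0.0176
t 14.55 grasp [ 0.471  -0.2118  0.1   ] tipz 0.081 axis [-8.e-04  8.e-04 -1.e+00] a -1.6955 F [-0.1 -0.7 -0.9] op 0.0176
[ -0.1 -30.2 100. ]
```

View pics/w18.png

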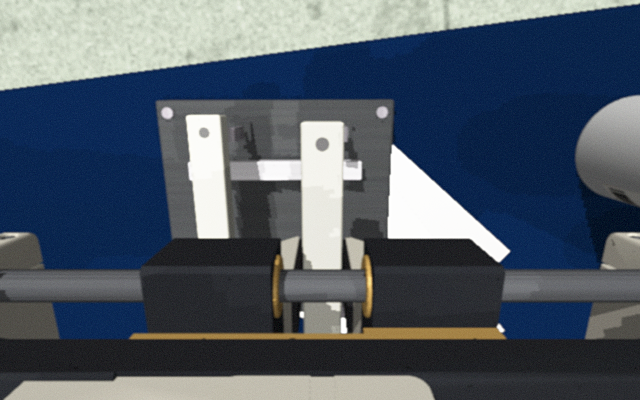

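```bash
python3 -m inch '-0.2 -1.8 -10 -0.003 0; 0 0 -14 0 0; 0 0 -10 0 0; 0 0 0 0 0; 0 0 0 0 0;0 0 0 0 0' 50; python3 -c "
from h import *; s,M,g=st(); print(S(g).round(1))
c=cam('wrist'); im=c['color'][:,:,::-1]; cv2.imwrite('pics/w19z.png',cv2.resize(im[90:265,160:380],None,fx=3.3,fy=3.3,interpolation=cv2.INTER_CUBIC))"
```

```text
time: 15.1
tool_pos: [0.4711, -0.2151, 0.2254]
tool_rot: [2.445, 1.571, -0.825]
contact_force: [-0.0, -0.2, -0.2]
opening: 0.0169
t 15.1 grasp [ 0.4712 -0.2151  0.0664] tipz 0.0474 axis [ 1.e-04 -2.e-04 -1.e+00] a -1.6998 F [-0.  -0.2 -0.2] op 0.0169
[  0.5 -33.5  66.4]
```

View pics/w19z.png

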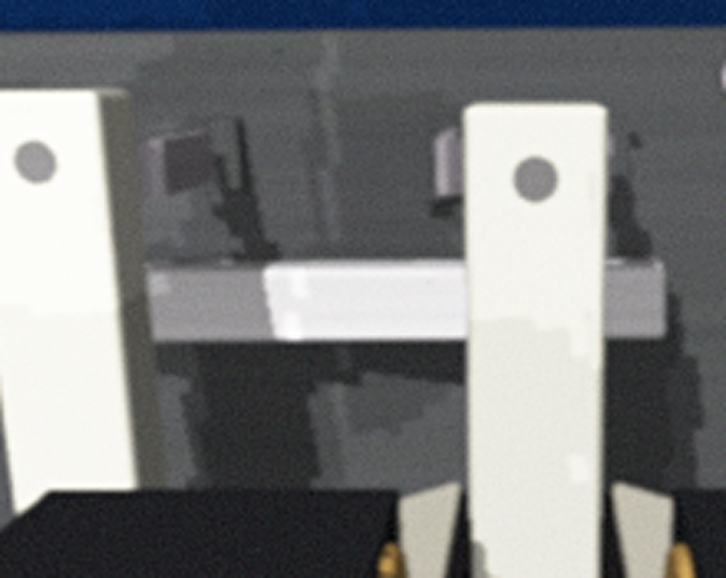

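```bash
python3 -m inch '0 1.6 -2 0 0; 0 0 -3 0 0; 0 0 0 0 0; 0 0 0 0 0' 55; python3 -c "
from h import *; s,M,g=st(); print(S(g).round(1))
c=cam('wrist'); im=c['color'][:,:,::-1]; cv2.imwrite('pics/w20z.png',cv2.resize(im[90:265,160:380],None,fx=3.3,fy=3.3,interpolation=cv2.INTER_CUBIC))"
```

```text
time: 15.48
tool_pos: [0.4709, -0.2135, 0.2202]
tool_rot: [0.121, 1.571, 3.133]
contact_force: [0.3, -0.1, -1.1]
opening: 0.0173
t 15.48 grasp [ 0.4709 -0.2135  0.0612] tipz 0.0422 axis [-2.e-04  0.e+00 -1.e+00] a -1.6999 F [ 0.3 -0.1 -1.1] op 0.0173
[ -0.  -32.   61.2]
```

View pics/w20z.png

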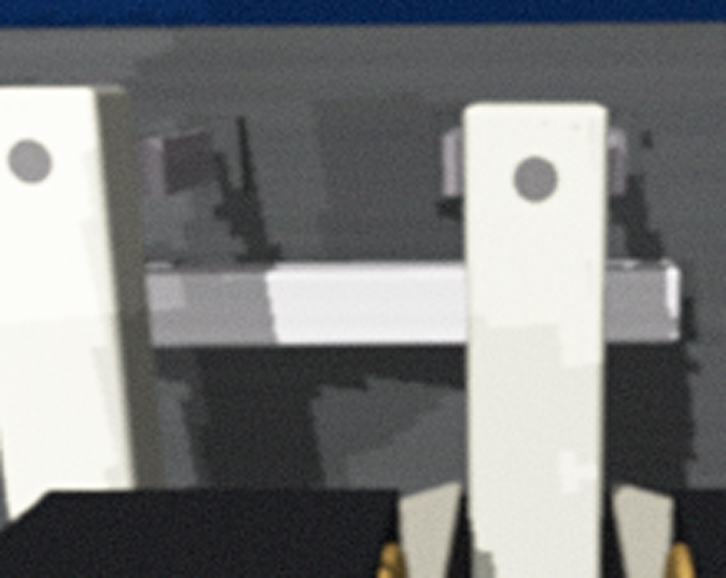

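Symmetric on the clip now (arms show 443–465 and 605–626). Push down while gripped.

```bash
python3 -m inch '0 0 -3 0 0; 0 0 -3 0 0; 0 0 -3 0 0; 0 0 0 0 0' 60; python3 -c "
from h import *; s,M,g=st(); print(S(g).round(1))"; python3 -m inch '0 0 -3 0 0; 0 0 -3 0 0; 0 0 -3 0 0; 0 0 0 0 0' 60; python3 -c "
from h import *; s,M,g=st(); print(S(g).round(1))"
```

```text
time: 15.87
tool_pos: [0.4711, -0.2137, 0.211]
tool_rot: [2.676, 1.57, -0.594]
contact_force: [1.6, -1.2, -0.8]
opening: 0.0172
t 15.87 grasp [ 0.4712 -0.2137  0.052 ] tipz 0.033 axis [ 6.e-04 -4.e-04 -1.e+00] a -1.7001 F [ 1.6 -1.2 -0.8] op 0.0172
[  0.3 -32.2  52. ]
time: 16.2
tool_pos: [0.4707, -0.2134, 0.2012]
tool_rot: [-0.385, 1.569, 2.627]
contact_force: [1.0, -0.1, -6.6]
opening: 0.0171
t 16.2 grasp [ 0.4704 -0.2133  0.0422] tipz 0.0232 axis [-1.3e-03  7.0e-04 -1.0e+00] a -1.7001 F [ 1.  -0.1 -6.6] op 0.0171
[ -0.5 -31.8  42.2]
```

```bash
python3 -m inch '0 0 -2 0 0; 0 0 -1.5 0 0; 0 0 0 0 0' 60; python3 -c "
from h import *; s,M,g=st(); print(S(g).round(1))
c=cam('wrist'); im=c['color'][:,:,::-1]; cv2.imwrite('pics/w21z.png',cv2.resize(im[70:265,160:380],None,fx=3,fy=3,interpolation=cv2.INTER_CUBIC))"
```

```text
time: 16.45
tool_pos: [0.4707, -0.2134, 0.1992]
tool_rot: [-0.292, 1.57, 2.72]
contact_force: [-2.9, 0.2, 6.3]
opening: 0.0173
t 16.45 grasp [ 0.4706 -0.2133  0.0402] tipz 0.0212 axis [-7.e-04  3.e-04 -1.e+00] a -1.7 F [-2.9  0.2  6.3] op 0.0173
[ -0.3 -31.8  40.2]
```

View pics/w21z.png

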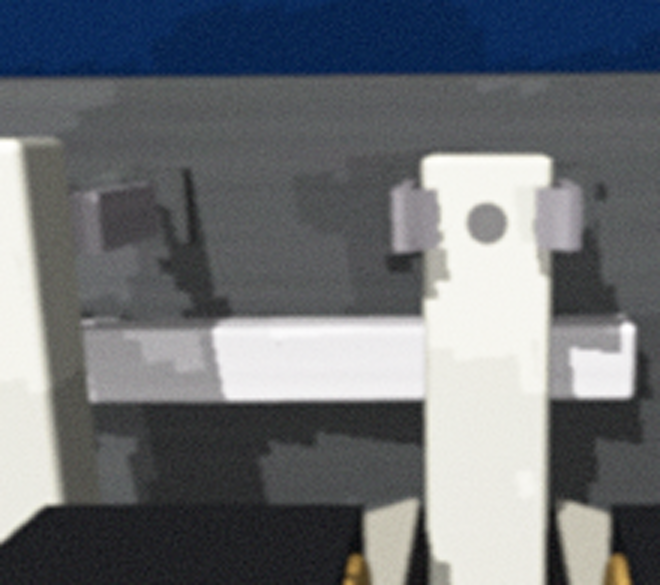

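```bash
python3 -m inch '0 0 -1.5 0 0; 0 0 0 0 0' 60; python3 -c "
from h import *; s,M,g=st(); print(S(g).round(1))"
```

```text
time: 16.67
tool_pos: [0.4707, -0.2133, 0.1991]
tool_rot: [0.629, 1.571, -2.642]
contact_force: [-5.4, 3.7, 21.4]
opening: 0.0174
t 16.67 grasp [ 0.4706 -0.2134  0.0401] tipz 0.0211 axis [-2.e-04 -1.e-04 -1.e+00] a -1.6999 F [-5.4  3.7 21.4] op 0.0174
[ -0.3 -31.9  40.1]
```

```bash
python3 -m inch '0 0 2 0 0; 0 0 0 0 0.45; 0 0 0 0 0.45; 0 0 0 0 0.45; 0 0 25 0 0.45; 2 15 25 0 0.45; 4 30 0 0 0.45; 2.2 17 0 0 0.45'; python3 -m inch '0 0 0 0 0.45; 0 0 0 0 0.45; 0 0 0 0 0.45; 0 0 0 0 0.45'; python3 - <<'E'
from h import *
s,M,g=st(); print(S(g).round(1))
c=cam('wrist'); im=c['color'][:,:,::-1]; cv2.imwrite('pics/w22z.png',cv2.resize(im[70:300,240:480],None,fx=2.6,fy=2.6,interpolation=cv2.INTER_CUBIC))
def P(p): return ((proj(c,W(p))-[240,70])*2.6).round(0)
print(P([65,41,51]),P([65,23,51]),P([0,41,51]),P([0,23,51]))
E
```

```text
time: 17.33
tool_pos: [0.4794, -0.1503, 0.2503]
tool_rot: [3.027, 1.569, -0.245]
contact_force: [-0.1, 0.8, -0.7]
opening: 0.0413
time: 17.67
tool_pos: [0.4791, -0.1523, 0.2489]
tool_rot: [0.458, 1.57, -2.813]
contact_force: [0.3, -0.6, -0.9]
opening: 0.0413
t 17.67 grasp [ 0.4791 -0.1524  0.0899] tipz 0.0709 axis [-3.e-04 -1.e-04 -1.e+00] a -1.7008 F [ 0.3 -0.6 -0.9] op 0.0413
[ 0.2 29.7 89.9]
[154. 128.] [249. 128.] [160. 450.] [246. 450.]
```

View pics/w22z.png

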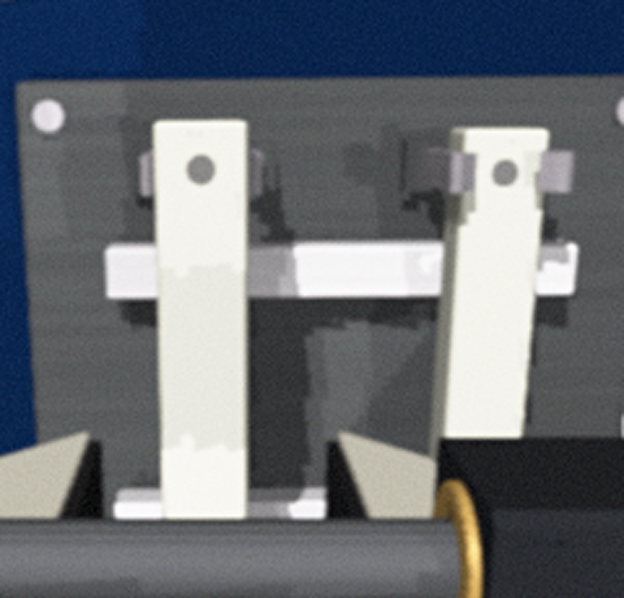

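```bash
python3 -m inch '0.3 2.3 -10 0 0.45; 0 0 -15 0 0.45; 0 0 -8 0 0.45; 0 0 0 0 0.45; 0 0 0 0 0.45' 10; python3 -c "
from h import *; s,M,g=st(); print(S(g).round(1))"
```

```text
time: 18.13
tool_pos: [0.4793, -0.1494, 0.2156]
tool_rot: [-0.261, 1.569, 2.751]
contact_force: [0.4, -0.7, -0.2]
opening: 0.0413
t 18.13 grasp [ 0.479  -0.1493  0.0566] tipz 0.0376 axis [-1.6e-03  6.0e-04 -1.0e+00] a -1.7004 F [ 0.4 -0.7 -0.2] op 0.0413
[-0.2 32.8 56.6]
```

```bash
python3 -m inch '0 -0.6 0 0 0; 0 0 0 0 0; 0 0 0 0 0; 0 0 0 0 0; 0 0 0 0 0' 12; python3 -c "
from h import *; s,M,g=st(); print(S(g).round(1))"; python3 -m inch '0 0 0 0 0; 0 0 -3 0 0; 0 0 -3 0 0; 0 0 -3 0 0; 0 0 0 0 0' 55; python3 -c "
from h import *; s,M,g=st(); print(S(g).round(1))
c=cam('wrist'); im=c['color'][:,:,::-1]; cv2.imwrite('pics/w23z.png',cv2.resize(im[70:300,240:480],None,fx=2.6,fy=2.6,interpolation=cv2.INTER_CUBIC))"
```

```text
time: 18.55
tool_pos: [0.4795, -0.15, 0.2167]
tool_rot: [2.535, 1.57, -0.736]
contact_force: [0.2, -1.6, 0.9]
opening: 0.0179
t 18.55 grasp [ 0.4797 -0.1501  0.0577] tipz 0.0387 axis [ 8.e-04 -7.e-04 -1.e+00] a -1.6999 F [ 0.2 -1.6  0.9] op 0.0179
[ 0.6 32.  57.7]
time: 18.97
tool_pos: [0.4794, -0.1498, 0.2067]
tool_rot: [0.114, 1.571, 3.126]
contact_force: [1.1, -0.9, -2.2]
opening: 0.0177
t 18.97 grasp [ 0.4794 -0.1498  0.0477] tipz 0.0287 axis [-1.e-04  0.e+00 -1.e+00] a -1.7001 F [ 1.1 -0.9 -2.2] op 0.0177
[ 0.3 32.3 47.7]
```

View pics/w23z.png

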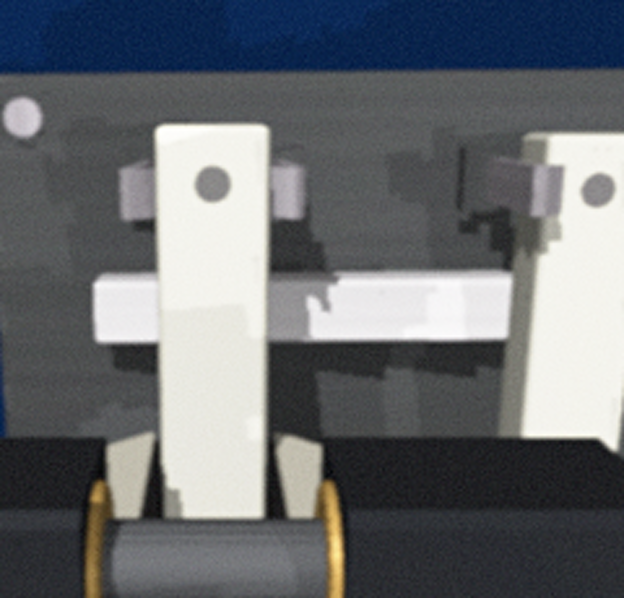

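```bash
python3 -m inch '0 0 -3 0 0; 0 0 -3 0 0; 0 0 -3 0 0; 0 0 0 0 0' 60; python3 -c "
from h import *; s,M,g=st(); print(S(g).round(1))"; python3 -m inch '0 0 -2 0 0; 0 0 0 0 0' 60; python3 -c "
from h import *; s,M,g=st(); print(S(g).round(1))
c=cam('wrist'); im=c['color'][:,:,::-1]; cv2.imwrite('pics/w24z.png',cv2.resize(im[70:300,240:480],None,fx=2.6,fy=2.6,interpolation=cv2.INTER_CUBIC))"
```

```text
time: 19.35
tool_pos: [0.4792, -0.1497, 0.1978]
tool_rot: [-0.33, 1.57, 2.682]
contact_force: [-0.3, 0.5, -0.4]
opening: 0.0177
t 19.35 grasp [ 0.4791 -0.1496  0.0388] tipz 0.0198 axis [-9.e-04  4.e-04 -1.e+00] a -1.7001 F [-0.3  0.5 -0.4] op 0.0177
[-0.1 32.4 38.8]
time: 19.52
tool_pos: [0.4792, -0.1496, 0.1976]
tool_rot: [0.316, 1.571, -2.955]
contact_force: [-6.0, 1.8, 19.4]
opening: 0.0178
t 19.52 grasp [ 0.4792 -0.1496  0.0386] tipz 0.0196 axis [-2.e-04 -0.e+00 -1.e+00] a -1.6999 F [-6.   1.8 19.4] op 0.0178
[ 0.  32.4 38.6]
```

View pics/w24z.png

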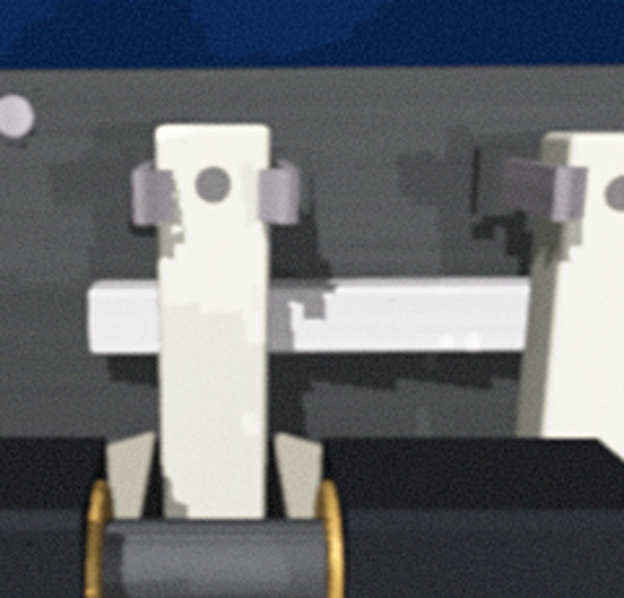

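```bash
python3 -m inch '0 0 2 0 0; 0 0 0 0 0.4; 0 0 0 0 0.4; 0 0 10 0 0.4; 0 0 35 0 0.4; -5 20 35 0.04 0.4; -7 32 25 0.04 0.4; -7 38 15 0.04 0.4' 15; python3 -m inch '-7 38 15 0.04 0.35; -7 38 10 0.04 0.35; -7 38 10 0.04 0.35; -7 38 10 0.04 0.35; -7 38 0 0.024 0.35; 0 20 0 0 0.35; 0 0 0 0 0.35; 0 0 0 0 0.35'; python3 -m inch '0 0 0 0 0.35;0 0 0 0 0.35;0 0 0 0 0.35'; python3 - <<'E'
from h import *
import pickle
s,M,g=st()
c=cam('wrist'); im=c['color'][:,:,::-1]; cv2.imwrite('pics/w25.png',im); pickle.dump(c,open("w25.pkl","wb"));st()
E
```

```text
time: 20.23
tool_pos: [0.4607, -0.0601, 0.3214]
tool_rot: [2.814, 1.566, -0.338]
contact_force: [2.0, 0.6, -0.3]
opening: 0.0369
time: 20.9
tool_pos: [0.425, 0.1511, 0.3636]
tool_rot: [1.858, 1.57, -1.106]
contact_force: [-0.0, -1.2, 0.3]
opening: 0.0321
time: 21.15
tool_pos: [0.4256, 0.1492, 0.3632]
tool_rot: [0.57, 1.57, -2.399]
contact_force: [-0.9, -0.3, 0.6]
opening: 0.0324
t 21.15 grasp [0.4256 0.1491 0.2042] tipz 0.1852 axis [-3.e-04 -3.e-04 -1.e+00] a -1.3978 F [-0.9 -0.3  0.6] op 0.0324
t 21.2 grasp [0.4256 0.1492 0.2042] tipz 0.1852 axis [-2.e-04 -2.e-04 -1.e+00] a -1.3978 F [-0.3 -0.1  0.4] op 0.032
```

View pics/w25.png

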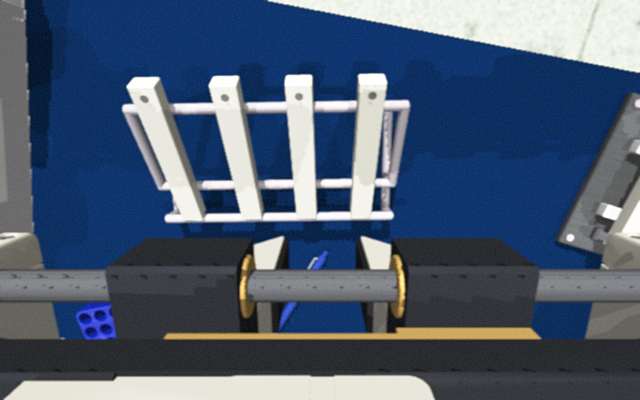

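```bash
python3 - <<'E'
import cv2
im=cv2.imread("pics/w25.png")
cv2.imwrite("pics/w25z.png",cv2.resize(im[65:230,115:420],None,fx=2.6,fy=2.6,interpolation=cv2.INTER_CUBIC))
E
```

```text
(no output)
```

View pics/w25z.png

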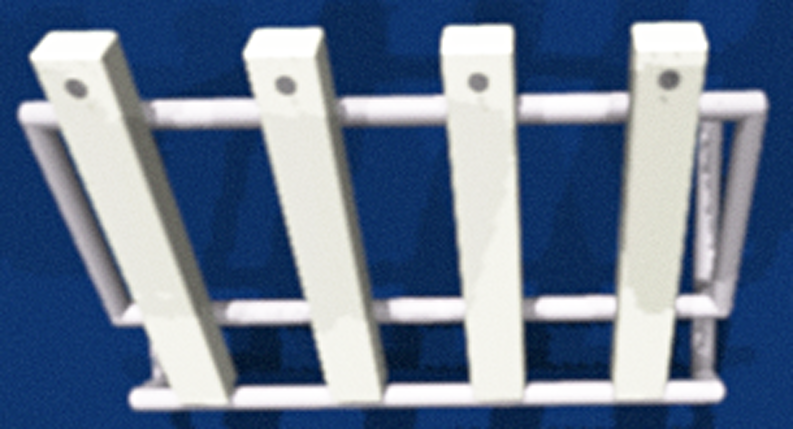

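```bash
cat > fit.py <<'E'
from h import *
import pickle
from scipy.optimize import least_squares
c=pickle.load(open("w25.pkl","rb"))
sl=R.from_euler("y",-np.pi/6)
obs=[];pts=[]
hi={78:((33,58),(106,56)),26:((247,56),(314,55)),-26:((443,56),(513,55)),-78:((633,54),(705,54))}
lo={26:((327,390),(372,390)),-26:((471,390),(523,390)),-78:((614,390),(665,390))}
for y,(l,r) in hi.items():
    for p,w in((l,9),(r,-9)):
        obs.append(p);pts.append(np.array([0,y,62])+sl.apply([65,w,7]))
def px(p): return np.array([(p[0]+.5)/2.6-.5+115,(p[1]+.5)/2.6-.5+65])
ob=np.array([px(p) for p in obs])
def f(q):
    r=[]
    Rz=R.from_euler("z",q[2])
    for o,p in zip(ob,pts):
        w=Rz.apply(p/1000)+[q[0],q[1],0]; r+=list(proj(c,w)-o)
    return np.array(r)
s=least_squares(f,[.4525,.1945,.175]); print(s.x.round(4)); print(s.fun.reshape(-1,2).round(1).tolist())
for y in (78,26,-26,-78):
    w=R.from_euler("z",s.x[2]).apply([0,y/1000,0])+[s.x[0],s.x[1],0]; print(y,w.round(4))
E
python3 fit.py
```

```text
[0.4497 0.1955 0.1772]
[[-1.4, -0.1], [-2.0, 0.5], [-4.5, 0.3], [-2.8, 0.5], [-0.6, -0.1], [-0.0, 0.1], [5.7, 0.2], [5.5, 0.1]]
78 [0.436  0.2723 0.    ]
26 [0.4451 0.2211 0.    ]
-26 [0.4543 0.1699 0.    ]
-78 [0.4635 0.1187 0.    ]
```

```bash
python3 -m inch '12 -9 -20 0.004 0.35; 13 -9 -30 0 0.35; 12 -8.7 -25 0 0.35; 0 0 -20 0 0.35; 0 0 0 0 0.35; 0 0 0 0 0.35; 0 0 0 0 0.35'; python3 - <<'E'
from h import *
s,M,g=st()
c=cam('wrist'); im=c['color'][:,:,::-1]; cv2.imwrite('pics/w26.png',im)
sl=R.from_euler("y",-np.pi/6)
for p in ((65,9,7),(65,-9,7),(20,9,7),(20,-9,7)):
    w=np.array([.4628,.1225,.062])+R.from_euler("z",.1772).apply(sl.apply(np.array(p)/1000)); print(p,proj(c,w).round(1))
E
```

```text
time: 21.78
tool_pos: [0.4627, 0.1233, 0.2692]
tool_rot: [3.021, 1.57, 0.058]
contact_force: [0.3, 0.1, 0.5]
opening: 0.032
t 21.78 grasp [0.4629 0.1233 0.1102] tipz 0.0912 axis [ 1.1e-03  1.0e-04 -1.0e+00] a -1.3925 F [0.3 0.1 0.5] op 0.032
(65, 9, 7) [302.9 150.5]
(65, -9, 7) [345.8 150.5]
(20, 9, 7) [306.3 222.7]
(20, -9, 7) [341.6 222.7]
```

View pics/w26.png

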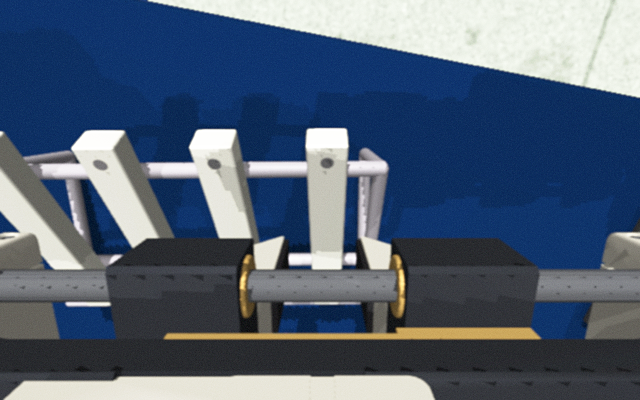

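```bash
python3 -m inch '-0.2 -2 -14 0 0.35; 0 0 -14 0 0.35; 0 0 -12 0 0.35; 0 0 -2 0 0.35; 0 0 0 0 0.35; 0 0 0 0 0' 15; python3 -c "
from h import *; s,M,g=st()"; python3 -m inch '0 0 0 0 0;0 0 0 0 0;0 0 0 0 0' 20;  python3 -c "
from h import *; s,M,g=st()
cv2.imwrite('pics/w27.png',cam('wrist')['color'][:,:,::-1])"
```

```text
time: 22.33
tool_pos: [0.4623, 0.1218, 0.2277]
tool_rot: [3.059, 1.569, 0.097]
contact_force: [0.4, 0.4, -0.4]
opening: 0.0288
t 22.33 grasp [0.4626 0.1218 0.0687] tipz 0.0497 axis [ 1.9e-03  2.0e-04 -1.0e+00] a -1.3915 F [ 0.4  0.4 -0.4] op 0.0288
time: 22.58
tool_pos: [0.4626, 0.1216, 0.2271]
tool_rot: [3.056, 1.569, 0.093]
contact_force: [-0.5, 0.7, 6.7]
opening: 0.0178
t 22.58 grasp [0.4629 0.1216 0.0681] tipz 0.0491 axis [ 1.9e-03  2.0e-04 -1.0e+00] a -1.392 F [-0.5  0.7  6.7] op 0.0178
```

View pics/w27.png

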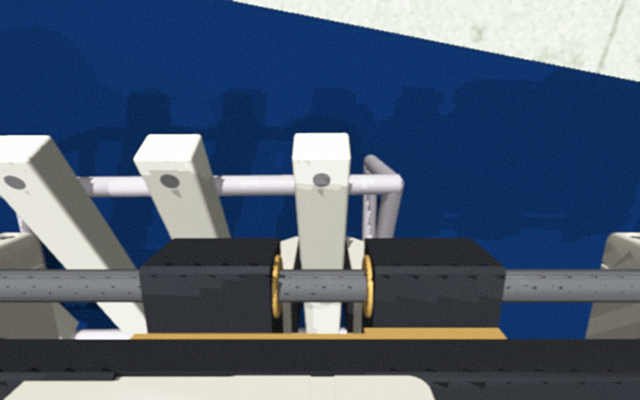

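```bash
python3 -m inch '0 0 15 0 0; 0 0 30 0 0; 0 -10 25 0.1 0; 4 -30 5 0.11 0; 5 -34 0 0.11 0; 5 -34 0 0.11 0; 5 -34 0 0.11 0; 5 -34 0 0.11 0' 20; python3 -m inch '5 -34 0 0.11 0; 5 -34 0 0.11 0; 5 -34 0 0.11 0; 5 -29.5 0 0.11 0; 0 0 0 0.11 0; 0 0 0 0.063 0; 0 0 0 0 0; 0 0 0 0 0'; python3 -m inch '0 0 0 0 0; 0 0 0 0 0'; python3 - <<'E'
from h import *
s,M,g=st(); print(S(g).round(1))
cv2.imwrite('pics/w28.png',cam('wrist')['color'][:,:,::-1])
E
```

```text
time: 23.3
tool_pos: [0.4862, -0.0561, 0.3015]
tool_rot: [1.921, 1.57, -0.386]
contact_force: [1.0, 0.2, -0.9]
opening: 0.0177
time: 23.97
tool_pos: [0.5061, -0.1861, 0.3011]
tool_rot: [-2.039, 1.571, 2.542]
contact_force: [-0.4, -0.3, -0.2]
opening: 0.0178
time: 24.13
tool_pos: [0.5063, -0.1856, 0.3013]
tool_rot: [1.163, 1.571, -0.538]
contact_force: [0.6, -0.1, -0.1]
opening: 0.018
t 24.13 grasp [ 0.5063 -0.1857  0.1423] tipz 0.1233 axis [ 2.e-04 -1.e-04 -1.e+00] a -0.1297 F [ 0.6 -0.1 -0.1] op 0.018
[ 31.5   0.2 142.3]
```

View pics/w28.png

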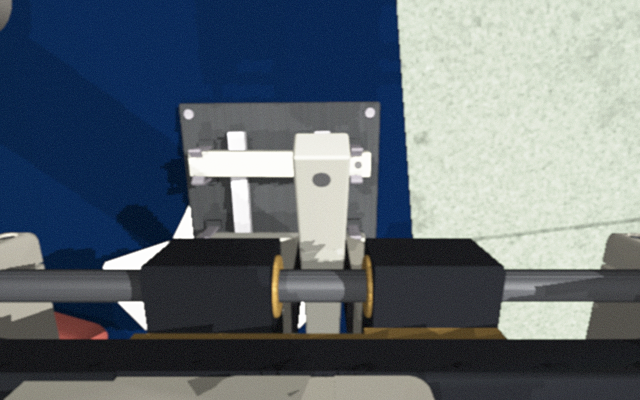

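```bash
python3 -m inch '0.5 -0.2 -30 0 0; 0 0 -25 0 0; 0 0 -12 0 0; 0 0 -4 0 0; 0 0 -4 0 0; 0 0 -4 0 0; 0 0 0 0 0' 12; python3 -c "
from h import *
s,M,g=st(); print(S(g).round(1))"; python3 -m inch '0 0 -4 0 0; 0 0 -4 0 0; 0 0 -3 0 0; 0 0 0 0 0'; python3 -c "
from h import *
s,M,g=st(); print(S(g).round(1))"
```

```text
time: 24.77
tool_pos: [0.5071, -0.1863, 0.2227]
tool_rot: [1.256, 1.569, -0.444]
contact_force: [0.2, 0.3, -0.1]
opening: 0.0179
t 24.77 grasp [ 0.5074 -0.1864  0.0637] tipz 0.0447 axis [ 1.6e-03 -8.0e-04 -1.0e+00] a -0.1289 F [ 0.2  0.3 -0.1] op 0.0179
[32.7 -0.4 63.7]
time: 25.1
tool_pos: [0.5068, -0.1862, 0.2109]
tool_rot: [1.495, 1.57, -0.205]
contact_force: [0.4, 0.8, 1.8]
opening: 0.0179
t 25.1 grasp [ 0.5069 -0.1862  0.0519] tipz 0.0329 axis [ 4.e-04 -1.e-04 -1.e+00] a -0.1289 F [0.4 0.8 1.8] op 0.0179
[32.2 -0.3 51.9]
```

```bash
python3 -m inch '0 0 -3 0 0; 0 0 -3 0 0; 0 0 -1.5 0 0; 0 0 0 0 0;0 0 0 0 0'; python3 -c "
from h import *
s,M,g=st(); print(S(g).round(1))
cv2.imwrite('pics/w29.png',cam('wrist')['color'][:,:,::-1])"
```

```text
time: 25.52
tool_pos: [0.5067, -0.1861, 0.2037]
tool_rot: [-2.809, 1.571, 1.774]
contact_force: [0.8, 1.6, 2.7]
opening: 0.0183
t 25.52 grasp [ 0.5067 -0.1861  0.0447] tipz 0.0257 axis [-1.e-04  3.e-04 -1.e+00] a -0.1291 F [0.8 1.6 2.7] op 0.0183
[32.  -0.2 44.7]
```

View pics/w29.png

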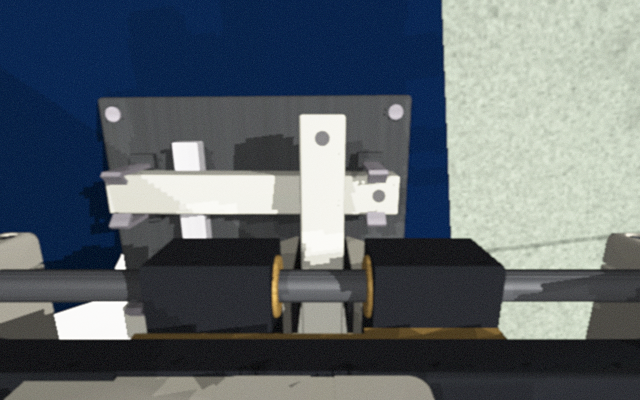

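```bash
python3 -m inch '0 0 -1.5 0 0; 0 0 0 0 0'; python3 -c "
from h import *
s,M,g=st(); print(S(g).round(1))
c=cam('wrist'); cv2.imwrite('pics/w30z.png',cv2.resize(c['color'][90:250,220:430,::-1],None,fx=3,fy=3,interpolation=cv2.INTER_CUBIC))
for v in (113,115,117): print(S(at_z(c,322,v,.046)).round(1))
for p in ([32-9,65,46],[32+9,65,46],[23,30,46],[41,30,46]): print(((proj(c,W(p))-[220,90])*3).round(0))"
```

```text
time: 25.73
tool_pos: [0.5067, -0.1861, 0.203]
tool_rot: [1.335, 1.571, -0.365]
contact_force: [-1.9, 2.7, 10.9]
opening: 0.0182
t 25.73 grasp [ 0.5067 -0.1862  0.044 ] tipz 0.025 axis [ 1.e-04 -0.e+00 -1.e+00] a -0.1289 F [-1.9  2.7 10.9] op 0.0182
[32.  -0.2 44. ]
[31.9 67.8 46. ]
[31.9 67.  46. ]
[31.9 66.3 46. ]
[236.  92.]
[378.  92.]
[240. 359.]
[374. 359.]
```

View pics/w30z.png

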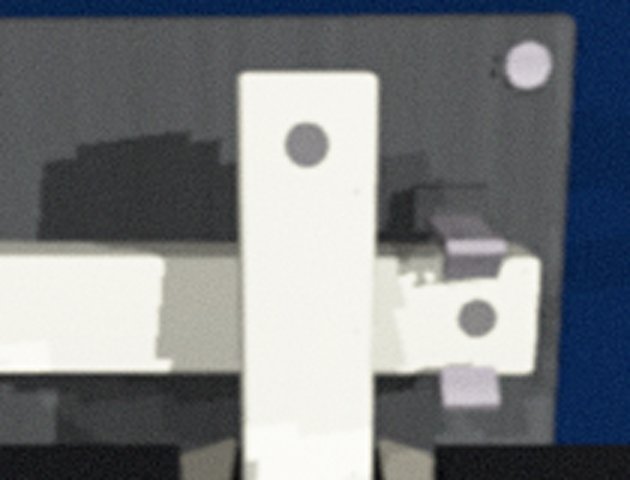

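```bash
python3 -c "
from h import *
c=cam('wrist')
for n,u,v,z in (('bar edge far',350,174,.032),('near',350,214.3,.032),('plate',350,95.2,.008),('dot',396,111.7,.008),('end bar',322,114,.046),('R end of bottom bar',400,193,.032)): print(n,S(at_z(c,u,v,z)).round(1))"
```

```text
bar edge far [44.1 42.1 32. ]
near [44.4 23.9 32. ]
plate [45.3 75.9  8. ]
dot [67.5 68.3  8. ]
end bar [31.9 67.4 46. ]
R end of bottom bar [66.2 33.6 32. ]
```

```bash
python3 -m inch '0 0 2.5 0 0; -0.2 -1.8 0 0 0; 0 0 -1.8 0 0; 0 0 0 0 0' 15;  python3 -c "
from h import *
s,M,g=st(); print(S(g).round(1))"
```

```text
time: 26.17
tool_pos: [0.5065, -0.1884, 0.2029]
tool_rot: [0.594, 1.57, -1.106]
contact_force: [-1.2, -0.4, 4.2]
opening: 0.018
t 26.17 grasp [ 0.5066 -0.1885  0.0439] tipz 0.0249 axis [ 3.e-04 -5.e-04 -1.e+00] a -0.1291 F [-1.2 -0.4  4.2] op 0.018
[32.2 -2.6 43.9]
```

```bash
python3 -m inch '0 0 0 0 0.42; 0 0 0 0 0.42; 0 0 0 0 0.42; 0 0 15 0 0.42; 0 0 35 0 0.4; -3 20 35 -0.1 0.36; -5 34 15 -0.115 0.35; -5 36 0 -0.115 0.35' 15; python3 -m inch '-5 36 0 -0.115 0.35; -5 36 0 -0.115 0.35; -5 36 0 -0.115 0.35; -5 36 0 -0.115 0.35; -5 36 0 -0.115 0.35; -5 36 0 -0.115 0.35; -5 36 0 -0.115 0.35; -3 15 0 -0.115 0.35'; python3 -m inch '0 0 0 -0.015 0.35; 0 0 0 0 0.35; 0 0 0 0 0.35'; python3 - <<'E'
from h import *
s,M,g=st()
c=cam('top'); cv2.imwrite('pics/t31.png',cv2.resize(c['color'][130:220,340:450,::-1],None,fx=6,fy=6,interpolation=cv2.INTER_CUBIC))
E
```

```text
time: 26.83
tool_pos: [0.4943, -0.0983, 0.3065]
tool_rot: [1.681, 1.563, -0.356]
contact_force: [1.8, 1.4, -0.0]
opening: 0.0323
time: 27.5
tool_pos: [0.4559, 0.1651, 0.3028]
tool_rot: [-1.418, 1.57, 1.935]
contact_force: [-0.1, -0.7, -0.2]
opening: 0.0318
time: 27.75
tool_pos: [0.4569, 0.1613, 0.3028]
tool_rot: [0.912, 1.57, -2.027]
contact_force: [0.9, -0.1, 0.2]
opening: 0.0322
t 27.75 grasp [0.4569 0.1612 0.1438] tipz 0.1248 axis [-3.e-04 -5.e-04 -1.e+00] a -1.3685 F [ 0.9 -0.1  0.2] op 0.0322
```

View pics/t31.png

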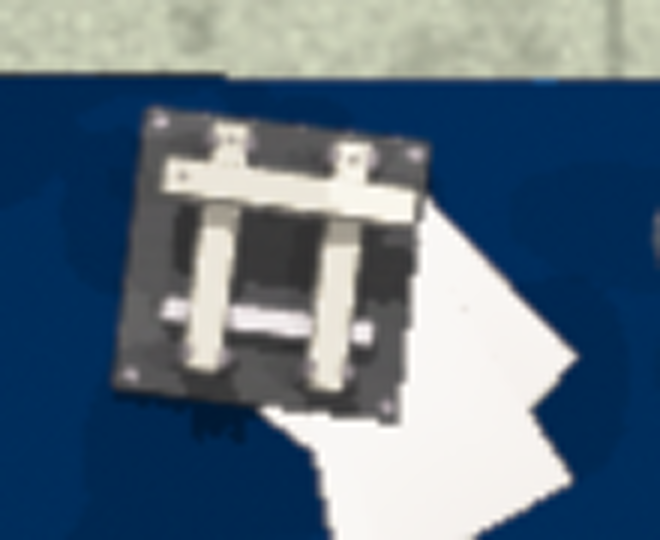

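```bash
python3 -m inch '-0.5 4 -15 -0.015 0.35; -0.5 4 -15 -0.01 0.35; 0 0 -10 0 0.35; 0 0 0 0 0.35; 0 0 0 0 0.35'; python3 - <<'E'
from h import *
s,M,g=st()
c=cam('wrist'); im=c['color'][:,:,::-1]; cv2.imwrite('pics/w32.png',im)
sl=R.from_euler("y",-np.pi/6)
for p in ((65,9,7),(65,-9,7),(20,9,7),(20,-9,7)):
    w=np.array([.456,.1693,.062])+R.from_euler("z",.1772).apply(sl.apply(np.array(p)/1000)); print(p,proj(c,w).round(1))
t=cams.read_camera("top")
A=at_z(t,340+164/6,130+176/6,.046);B=at_z(t,340+416/6,130+207/6,.046);print(S(A).round(1),S(B).round(1))
E
```

```text
time: 28.22
tool_pos: [0.4561, 0.1688, 0.2627]
tool_rot: [0.225, 1.57, -2.743]
contact_force: [0.3, -0.1, 0.8]
opening: 0.0319
t 28.22 grasp [0.4559 0.1688 0.1037] tipz 0.0847 axis [-1.1e-03 -5.0e-04 -1.0e+00] a -1.3967 F [ 0.3 -0.1  0.8] op 0.0319
(65, 9, 7) [298.3 151.2]
(65, -9, 7) [343.1 151. ]
(20, 9, 7) [302.9 225.9]
(20, -9, 7) [339.5 225.8]
[29.  62.5 46. ] [ 30.4 -68.2  46. ]
```

View pics/w32.png

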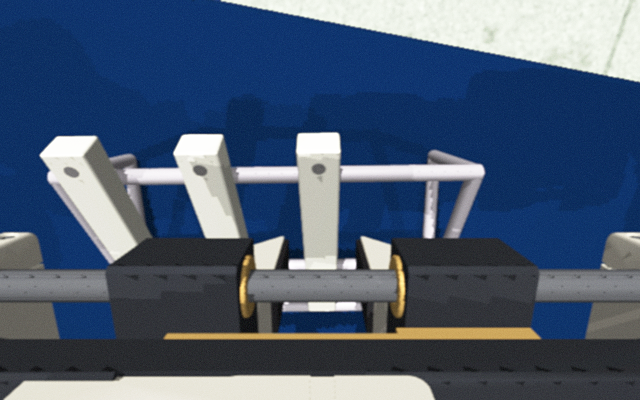

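```bash
python3 -m inch '0 0 -14 0.003 0.35; 0 0 -14 0 0.35; 0 0 -7 0 0.35; 0 0 0 0 0.35; 0 0 0 0 0; 0 0 0 0 0; 0 0 0 0 0; 0 0 0 0 0' 20; python3 -c "
from h import *; s,M,g=st()"
```

```text
time: 28.98
tool_pos: [0.4561, 0.1699, 0.2287]
tool_rot: [3.091, 1.569, 0.127]
contact_force: [0.2, -0.7, 2.4]
opening: 0.018
t 28.98 grasp [0.4563 0.1699 0.0697] tipz 0.0507 axis [ 1.6e-03  2.0e-04 -1.0e+00] a -1.3931 F [ 0.2 -0.7  2.4] op 0.018
```

```bash
python3 -m inch '0 0 20 0 0; 0 0 35 0 0; 0 -20 18 0.1 0; -1 -34 0 0.11 0; -1 -36 0 0.11 0; -1 -36 0 0.11 0; -1 -36 0 0.11 0; -1 -36 0 0.11 0' 20; python3 -m inch '-2 -36 0 0.11 0; -2 -36 0 0.11 0; -2 -36 0 0.11 0; -1 -30 0 0.11 0; -1 -11.6 0 0.11 0; 0 0 0 0.064 0; 0 0 0 0 0; 0 0 0 0 0'; python3 -m inch '0 0 0 0 0; 0 0 0 0 0'; python3 - <<'E'
from h import *
s,M,g=st(); print(S(g).round(1))
c=cam('wrist'); cv2.imwrite('pics/w33.png',c['color'][:,:,::-1])
for p in ([23,65,46],[41,65,46],[23,30,46],[41,30,46]): print(proj(c,W(p)).round(1))
E
```

```text
time: 29.65
tool_pos: [0.4507, -0.0248, 0.3014]
tool_rot: [2.062, 1.57, -0.26]
contact_force: [0.3, -0.7, -0.9]
opening: 0.0178
time: 30.32
tool_pos: [0.4432, -0.1708, 0.3011]
tool_rot: [2.163, 1.571, 0.439]
contact_force: [0.5, -0.0, 0.0]
opening: 0.0177
time: 30.48
tool_pos: [0.4434, -0.1703, 0.3011]
tool_rot: [1.378, 1.571, -0.343]
contact_force: [-0.4, -0.3, -0.5]
opening: 0.0178
t 30.48 grasp [ 0.4434 -0.1703  0.1421] tipz 0.1231 axis [ 2.e-04 -1.e-04 -1.e+00] a -0.1507 F [-0.4 -0.3 -0.5] op 0.0178
[-32.8   7.4 142.1]
[405.6 127.2]
[433.2 126.6]
[403.6 180. ]
[430.2 179.4]
```

View pics/w33.png

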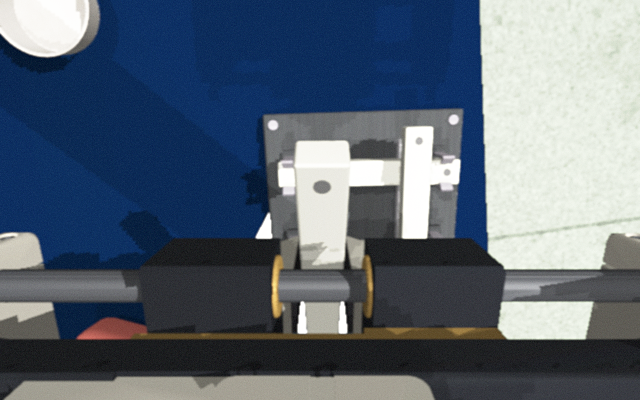

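```bash
python3 -m inch '-0.1 -4 -20 0.011 0; -0.1 -3.4 -25 0.01 0; 0 0 -20 0 0; 0 0 0 0 0; 0 0 0 0 0' 12; python3 -c "
from h import *
s,M,g=st(); print(S(g).round(1))"
```

```text
time: 30.95
tool_pos: [0.443, -0.1778, 0.2356]
tool_rot: [-2.013, 1.569, 2.57]
contact_force: [0.5, -0.3, 0.2]
opening: 0.0182
t 30.95 grasp [ 0.4427 -0.1776  0.0766] tipz 0.0576 axis [-0.0019  0.0012 -1.    ] a -0.1294 F [ 0.5 -0.3  0.2] op 0.0182
[-32.5  -0.   76.6]
```

```bash
python3 -m inch '0.3 0 -5 0 0; 0 0 -5 0 0; 0 0 -5 0 0; 0 0 -4 0 0; 0 0 -4 0 0; 0 0 -3 0 0; 0 0 0 0 0' 12; python3 -c "
from h import *
s,M,g=st(); print(S(g).round(1))"; python3 -m inch '0 0 -2.5 0 0; 0 0 -2 0 0; 0 0 0 0 0'; python3 - <<'E'
from h import *
s,M,g=st(); print(S(g).round(1))
c=cam('wrist'); cv2.imwrite('pics/w34z.png',cv2.resize(c['color'][80:250,250:480,::-1],None,fx=3,fy=3,interpolation=cv2.INTER_CUBIC))
for p in ([-32-9,65,46],[-32+9,65,46],[23,65,46],[41,65,46],[60,41,32],[60,23,32]): print(((proj(c,W(p))-[250,80])*3).round(0))
E
```

```text
time: 31.53
tool_pos: [0.4434, -0.1782, 0.2095]
tool_rot: [-2.199, 1.571, 2.384]
contact_force: [0.5, -0.0, 1.3]
opening: 0.018
t 31.53 grasp [ 0.4434 -0.1782  0.0505] tipz 0.0315 axis [-2.e-04  2.e-04 -1.e+00] a -0.1293 F [ 0.5 -0.   1.3] op 0.018
[-31.9  -0.5  50.5]
time: 31.78
tool_pos: [0.4434, -0.1781, 0.2052]
tool_rot: [-2.413, 1.571, 2.17]
contact_force: [0.4, 0.5, 1.9]
opening: 0.0181
t 31.78 grasp [ 0.4433 -0.1781  0.0462] tipz 0.0272 axis [-2.e-04  2.e-04 -1.e+00] a -0.1294 F [0.4 0.5 1.9] op 0.0181
[-31.9  -0.4  46.2]
[145. 120.]
[286. 120.]
[644. 119.]
[785. 119.]
[842. 285.]
[825. 403.]
```

View pics/w34z.png

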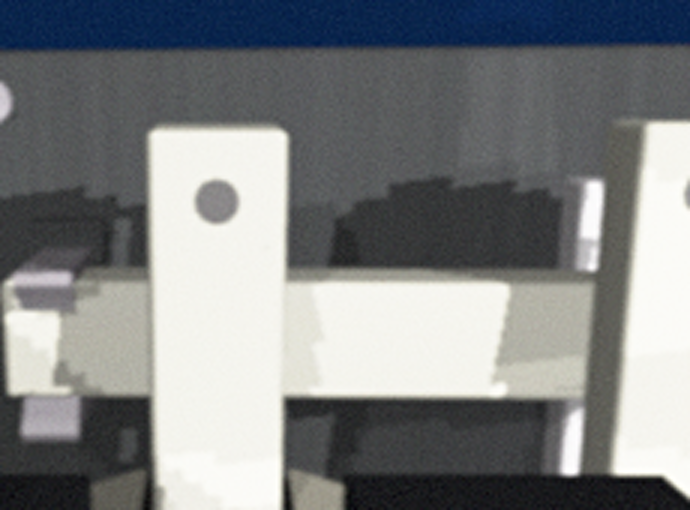

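```bash
python3 -m inch '0 0.5 -1.5 0 0; 0 0 0 0 0'; python3 -c "
from h import *
s,M,g=st(); print(S(g).round(1))"
```

```text
time: 32.0
tool_pos: [0.4434, -0.1777, 0.2039]
tool_rot: [0.612, 1.571, -1.088]
contact_force: [0.3, 0.9, 2.3]
opening: 0.0179
t 32.0 grasp [ 0.4434 -0.1777  0.0449] tipz 0.0259 axis [ 0.e+00 -1.e-04 -1.e+00] a -0.1293 F [0.3 0.9 2.3] op 0.0179
[-31.9  -0.   44.9]
```

```bash
python3 -m inch '0 0 -1.5 0 0; 0 0 0 0 0'; python3 -c "
from h import *
s,M,g=st(); print(S(g).round(1))
c=cam('wrist'); cv2.imwrite('pics/w35z.png',cv2.resize(c['color'][80:250,250:480,::-1],None,fx=3,fy=3,interpolation=cv2.INTER_CUBIC))"
```

```text
time: 32.17
tool_pos: [0.4434, -0.1778, 0.2031]
tool_rot: [0.927, 1.57, -0.774]
contact_force: [-1.1, 1.5, 9.5]
opening: 0.0181
t 32.17 grasp [ 0.4434 -0.1778  0.0441] tipz 0.0251 axis [ 3.e-04 -3.e-04 -1.e+00] a -0.1293 F [-1.1  1.5  9.5] op 0.0181
[-31.8  -0.1  44.1]
```

View pics/w35z.png

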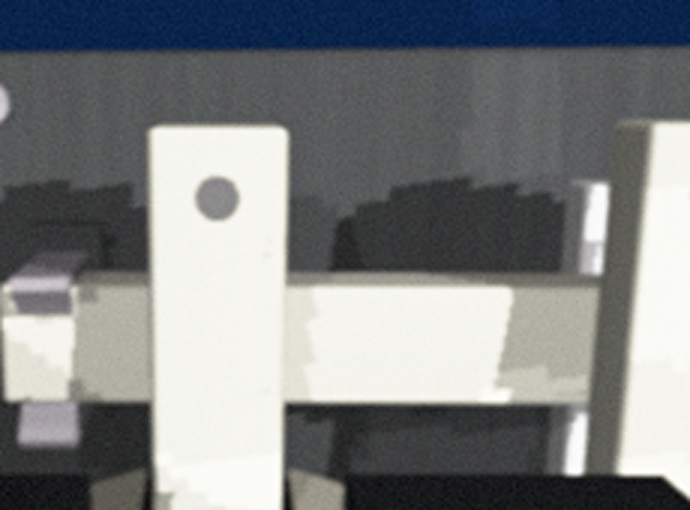

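```bash
python3 -m inch '0 0 1 0 0.4; 0 0 0 0 0.4; 0 0 0 0 0.4; 0 0 15 0 0.4; 0 0 35 0 0.4; 0 20 35 -0.08 0.36; 0 34 15 -0.11 0.35; 0 36 0 -0.11 0.35' 15; python3 -m inch '0 36 0 -0.11 0.35; 0 36 0 -0.11 0.35; 0 36 0 -0.11 0.35; 0 36 0 -0.11 0.35; 1 36 0 -0.11 0.35; 1 36 0 -0.11 0.35; 1 36 0 -0.11 0.35; 1 36 0 -0.11 0.35'; python3 -m inch '0 19 0 -0.06 0.35; 0 0 0 0 0.35; 0 0 0 0 0.35; 0 0 0 0 0.35'; python3 - <<'E'
from h import *
s,M,g=st()
c=cam('wrist'); im=c['color'][:,:,::-1]; cv2.imwrite('pics/w36.png',im)
sl=R.from_euler("y",-np.pi/6)
for p in ((65,9,7),(65,-9,7),(20,9,7),(20,-9,7)):
    w=np.array([.4474,.2188,.062])+R.from_euler("z",.1772).apply(sl.apply(np.array(p)/1000)); print(p,proj(c,w).round(1))
c=cam('top'); cv2.imwrite('pics/t36.png',cv2.resize(c['color'][130:220,340:450,::-1],None,fx=6,fy=6,interpolation=cv2.INTER_CUBIC))
E
```

```text
time: 32.88
tool_pos: [0.4443, -0.088, 0.3068]
tool_rot: [1.63, 1.563, -0.378]
contact_force: [1.3, -0.6, 0.0]
opening: 0.0322
time: 33.55
tool_pos: [0.4473, 0.1933, 0.3032]
tool_rot: [0.491, 1.57, -2.368]
contact_force: [0.5, -0.4, -0.4]
opening: 0.0322
time: 33.88
tool_pos: [0.4475, 0.2099, 0.3031]
tool_rot: [0.474, 1.57, -2.438]
contact_force: [-0.1, -0.7, -0.6]
opening: 0.0323
t 33.88 grasp [0.4474 0.2098 0.1441] tipz 0.1251 axis [-9.e-04 -8.e-04 -1.e+00] a -1.3416 F [-0.1 -0.7 -0.6] op 0.0323
(65, 9, 7) [292.9 138.1]
(65, -9, 7) [328.1 139.9]
(20, 9, 7) [294.  201.1]
(20, -9, 7) [323.9 202.6]
```

View pics/w36.png

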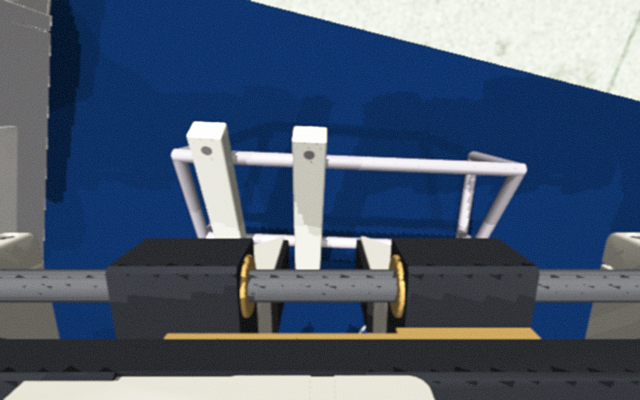

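View pics/t36.png

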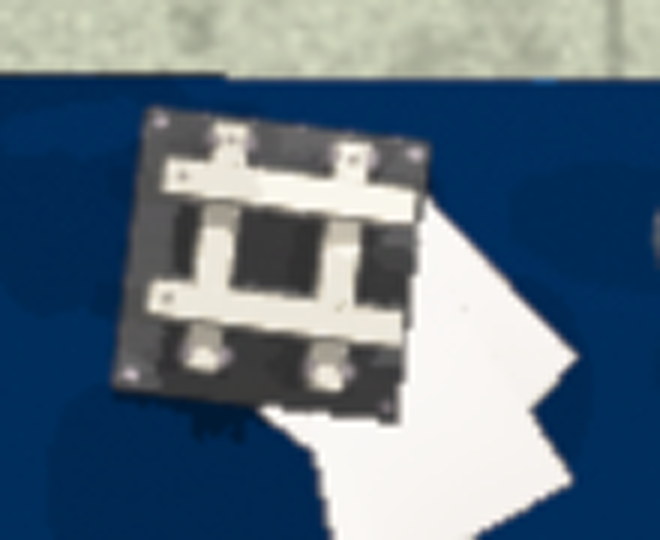

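```bash
python3 -m inch '0 5 -18 -0.026 0.35; 0 4 -20 -0.026 0.35; 0 0 -16 0 0.35; 0 0 -8 0 0.35; 0 0 0 0 0.35; 0 0 0 0 0.35'; python3 -c "
from h import *; s,M,g=st()"
```

```text
time: 34.48
tool_pos: [0.4479, 0.2189, 0.2416]
tool_rot: [0.427, 1.57, -2.54]
contact_force: [-0.0, -0.0, 0.4]
opening: 0.032
t 34.48 grasp [0.4479 0.2189 0.0826] tipz 0.0636 axis [-4.e-04 -2.e-04 -1.e+00] a -1.3957 F [-0.  -0.   0.4] op 0.032
```

```bash
python3 -m inch '0 0 -8 0.002 0.35; 0 0 -5 0 0.35; 0 0 0 0 0.35; 0 0 0 0 0; 0 0 0 0 0; 0 0 0 0 0; 0 0 0 0 0; 0 0 0 0 0' 15; python3 -c "
from h import *; s,M,g=st()
print(W([0,32,0]).round(4),W([0,-32,0]).round(4))"
```

```text
time: 35.15
tool_pos: [0.4477, 0.2197, 0.2287]
tool_rot: [3.096, 1.57, 0.133]
contact_force: [0.5, 0.1, 0.8]
opening: 0.0178
t 35.15 grasp [0.4478 0.2197 0.0697] tipz 0.0507 axis [ 6.e-04  1.e-04 -1.e+00] a -1.3928 F [0.5 0.1 0.8] op 0.0178
[ 0.4791 -0.1501  0.    ] [ 0.4709 -0.2135  0.    ]
```

```bash
python3 -m inch '0 0 20 0 0; 0 0 35 0 0; 1 -22 18 -0.02 0; 2 -38 0 -0.03 0; 2 -40 0 -0.03 0; 2 -40 0 -0.03 0; 2 -40 0 -0.03 0; 2 -40 0 -0.03 0' 15; python3 -m inch '2 -40 0 -0.03 0; 2 -40 0 -0.03 0; 2 -40 0 -0.03 0; 2 -40 0 -0.03 0; 2 -38 0 -0.016 0; 0 -15 0 0 0; 0 0 0 0 0; 0 0 0 0 0'; python3 -m inch '0 0 0 0 0; 0 0 0 0 0'; python3 -c "
from h import *; s,M,g=st(); print(S(g).round(1))
c=cam('wrist'); cv2.imwrite('pics/w37.png',c['color'][:,:,::-1])"
```

```text
time: 35.82
tool_pos: [0.4583, -0.0021, 0.3017]
tool_rot: [2.878, 1.57, -0.256]
contact_force: [0.7, 0.7, -0.2]
opening: 0.0181
time: 36.48
tool_pos: [0.4683, -0.2139, 0.3011]
tool_rot: [-0.677, 1.57, 2.334]
contact_force: [-0.3, 0.4, -1.6]
opening: 0.0178
time: 36.65
tool_pos: [0.4686, -0.212, 0.3014]
tool_rot: [-0.65, 1.57, 2.366]
contact_force: [-0.3, 0.0, -0.1]
opening: 0.0179
t 36.65 grasp [ 0.4685 -0.212   0.1424] tipz 0.1234 axis [-5.e-04  5.e-04 -1.e+00] a -1.6973 F [-0.3  0.  -0.1] op 0.0179
[ -2.5 -30.7 142.4]
```

View pics/w37.png

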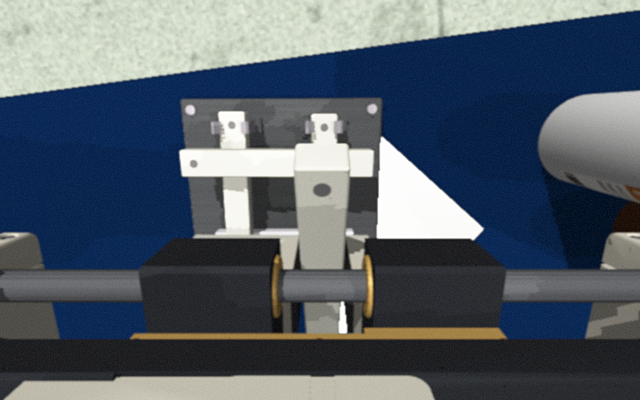

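```bash
python3 -m inch '1.2 -0.8 -20 -0.002 0; 1.1 -0.8 -20 0 0; 0 0 -14 0 0; 0 0 0 0 0; 0 0 0 0 0' 8; python3 -c "
from h import *; s,M,g=st(); print(S(g).round(1))"
```

```text
time: 37.12
tool_pos: [0.471, -0.2141, 0.2473]
tool_rot: [-0.401, 1.569, 2.612]
contact_force: [-0.5, 0.3, 0.5]
opening: 0.0175
t 37.12 grasp [ 0.4708 -0.214   0.0883] tipz 0.0693 axis [-1.4e-03  8.0e-04 -1.0e+00] a -1.6995 F [-0.5  0.3  0.5] op 0.0175
[ -0.  -32.4  88.3]
```

```bash
python3 -m inch '0 0.3 -4 0 0; 0 0 -4 0 0; 0 0 -4 0 0; 0 0 -4 0 0; 0 0 0 0 0' 6; python3 -c "
from h import *; s,M,g=st(); print(S(g).round(1))";  python3 -m inch '0 0 -4 0 0; 0 0 -3 0 0; 0 0 -3 0 0; 0 0 -2 0 0; 0 0 0 0 0' 6; python3 - <<'E'
from h import *
s,M,g=st(); print(S(g).round(1))
c=cam('wrist'); cv2.imwrite('pics/w38z.png',cv2.resize(c['color'][80:250,180:410,::-1],None,fx=3,fy=3,interpolation=cv2.INTER_CUBIC))
for p in ([65,-23,60],[65,-41,60],[41,65,46],[23,65,46]): print(((proj(c,W(p))-[180,80])*3).round(0))
E
```

```text
time: 37.53
tool_pos: [0.4708, -0.2147, 0.231]
tool_rot: [-0.209, 1.57, 2.803]
contact_force: [-0.3, -0.6, 0.5]
opening: 0.0181
t 37.53 grasp [ 0.4707 -0.2146  0.072 ] tipz 0.053 axis [-5.e-04  2.e-04 -1.e+00] a -1.7009 F [-0.3 -0.6  0.5] op 0.0181
[  0.  -33.1  72. ]
time: 37.95
tool_pos: [0.4709, -0.2147, 0.219]
tool_rot: [-0.256, 1.57, 2.755]
contact_force: [-0.1, 0.4, -0.0]
opening: 0.0181
t 37.95 grasp [ 0.4708 -0.2147  0.06  ] tipz 0.041 axis [-5.e-04  2.e-04 -1.e+00] a -1.7009 F [-0.1  0.4 -0. ] op 0.0181
[  0.1 -33.2  60. ]
[347. 122.]
[488. 122.]
[-242.  289.]
[-222.  406.]
```

View pics/w38z.png

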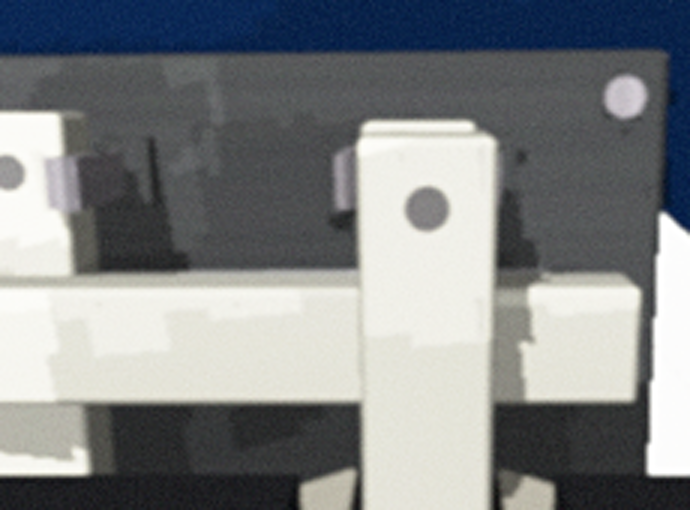

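```bash
python3 -m inch '0 0 3 0 0; 2.1 1 0 0 0; 0 0 -2.5 0 0; 0 0 -2.5 0 0; 0 0 0 0 0' 6; python3 - <<'E'
from h import *
s,M,g=st(); print(S(g).round(1))
c=cam('wrist'); cv2.imwrite('pics/w39z.png',cv2.resize(c['color'][80:250,180:410,::-1],None,fx=3,fy=3,interpolation=cv2.INTER_CUBIC))
for p in ([65,-23,60],[65,-41,60],[41,-64,46],[65,-23,32],[65,-41,32]): print(((proj(c,W(p))-[180,80])*3).round(0))
E
```

```text
time: 38.42
tool_pos: [0.4731, -0.2137, 0.2173]
tool_rot: [2.562, 1.571, -0.71]
contact_force: [-0.4, -0.5, -1.3]
opening: 0.0177
t 38.42 grasp [ 0.4732 -0.2137  0.0583] tipz 0.0393 axis [ 2.e-04 -2.e-04 -1.e+00] a -1.7008 F [-0.4 -0.5 -1.3] op 0.0177
[  2.3 -31.9  58.3]
[356. 140.]
[498. 140.]
[647. 305.]
[368. 133.]
[486. 133.]
```

View pics/w39z.png

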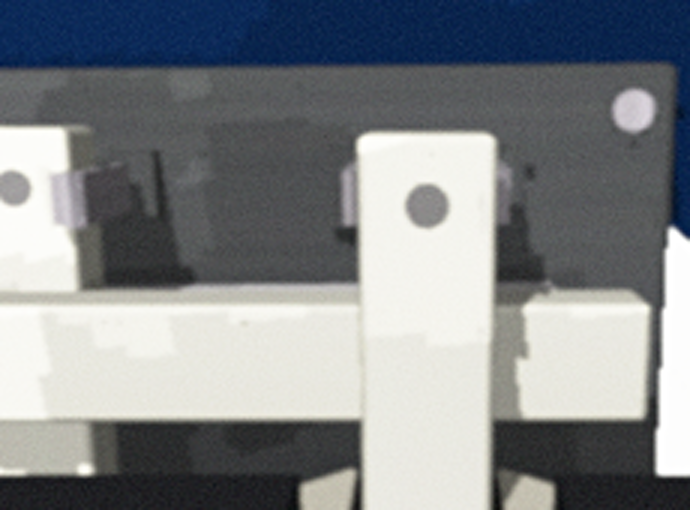

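```bash
python3 -m inch '0 0 -1.5 0 0; 0 0 0 0 0' 6; python3 -c "
from h import *
s,M,g=st(); print(S(g).round(1))"
```

```text
time: 38.63
tool_pos: [0.4731, -0.2137, 0.2162]
tool_rot: [2.845, 1.57, -0.426]
contact_force: [-0.5, 0.7, 4.1]
opening: 0.0182
t 38.63 grasp [ 0.4732 -0.2137  0.0572] tipz 0.0382 axis [ 3.e-04 -2.e-04 -1.e+00] a -1.7009 F [-0.5  0.7  4.1] op 0.0182
[  2.3 -31.9  57.2]
```

```bash
python3 -m inch '0 0 0.7 0 0.4; 0 0 0 0 0.4; 0 0 0 0 0.4; 0 0 15 0 0.4; 0 0 35 0 0.38; -2 25 35 0.03 0.36; -3 38 10 0.03 0.35; -3 40 0 0.03 0.35' 10; python3 -m inch '-3 40 0 0.03 0.35; -3 40 0 0.03 0.35; -3 40 0 0.03 0.35; -3 40 0 0.03 0.35; -3 40 0 0.03 0.35; -3 40 0 0.03 0.35; -3 40 0 0.03 0.35; -3 40 0 0.017 0.35'; python3 -m inch '-3 40 0 0 0.35; 0 18 0 0 0.35; 0 0 0 0 0.35; 0 0 0 0 0.35; 0 0 0 0 0.35'; python3 - <<'E'
from h import *
s,M,g=st()
c=cam('wrist'); im=c['color'][:,:,::-1]; cv2.imwrite('pics/w40.png',im)
sl=R.from_euler("y",-np.pi/6)
for p in ((65,9,7),(65,-9,7),(20,9,7),(20,-9,7)):
    w=np.array([.438,.2714,.062])+R.from_euler("z",.1772).apply(sl.apply(np.array(p)/1000)); print(p,proj(c,w).round(1))
c=cam('top'); cv2.imwrite('pics/t40.png',cv2.resize(c['color'][130:220,340:450,::-1],None,fx=6,fy=6,interpolation=cv2.INTER_CUBIC))
E
```

```text
time: 39.3
tool_pos: [0.4657, -0.1116, 0.3134]
tool_rot: [2.766, 1.564, -0.417]
contact_force: [0.5, 0.3, -0.2]
opening: 0.0321
time: 39.97
tool_pos: [0.4404, 0.2104, 0.3105]
tool_rot: [1.005, 1.571, -1.948]
contact_force: [0.6, -1.2, -0.1]
opening: 0.0321
time: 40.38
tool_pos: [0.438, 0.2658, 0.3102]
tool_rot: [0.658, 1.57, -2.297]
contact_force: [0.2, 0.2, -0.0]
opening: 0.0319
t 40.38 grasp [0.4379 0.2656 0.1512] tipz 0.1322 axis [-7.e-04 -8.e-04 -1.e+00] a -1.384 F [ 0.2  0.2 -0. ] op 0.0319
(65, 9, 7) [295.7 139.5]
(65, -9, 7) [329.5 139.8]
(20, 9, 7) [298.9 200.2]
(20, -9, 7) [327.8 200.5]
```

View pics/w40.png

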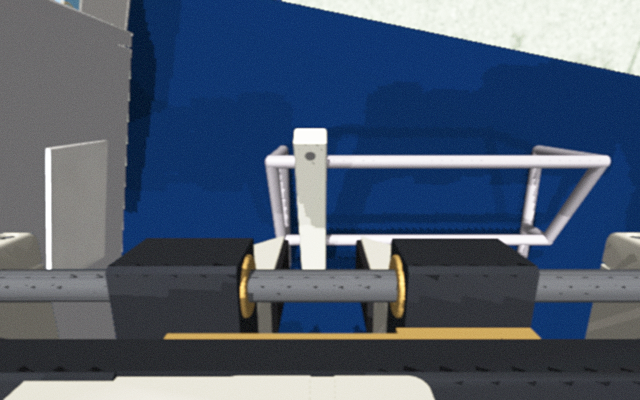

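View pics/t40.png

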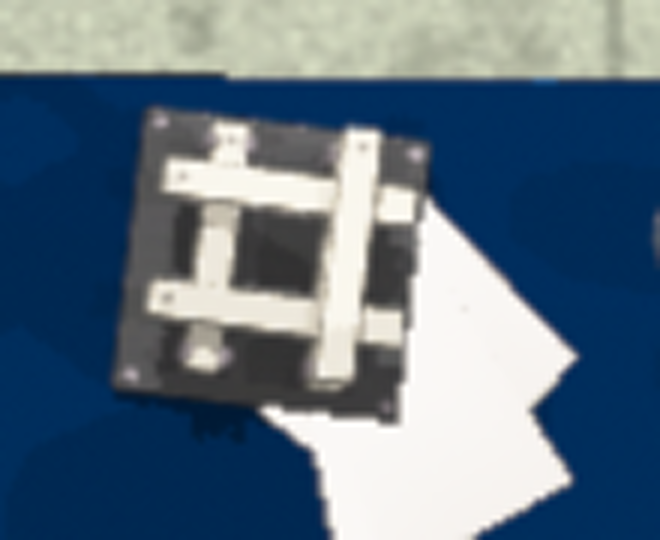

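```bash
python3 - <<'E'
from h import *
im=cv2.imread("pics/top0.png"); a=cv2.resize(im[125:225,150:260],None,fx=5,fy=5,interpolation=cv2.INTER_CUBIC)
b=cv2.imread("pics/w40.png"); b=cv2.resize(b[60:270,0:240],None,fx=2.3,fy=2.3,interpolation=cv2.INTER_CUBIC)
cv2.imwrite("pics/box1.png",a);cv2.imwrite("pics/box2.png",b)
E
```

```text
(no output)
```

View pics/box1.png

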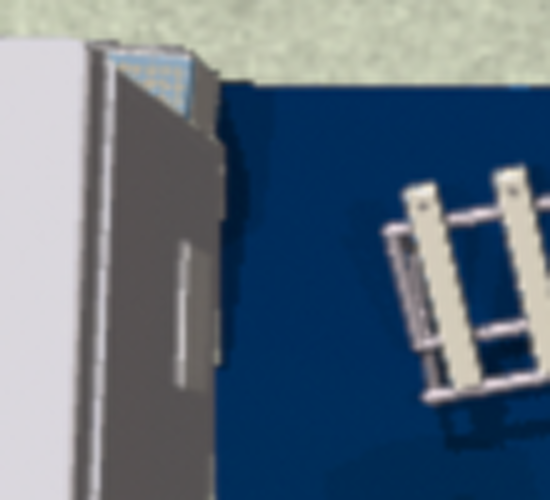

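View pics/box2.png

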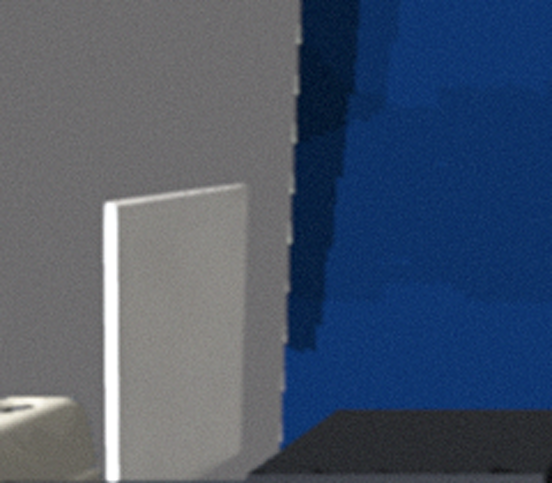

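```bash
python3 - <<'E'
from h import *
t=cams.read_camera("top")
for z in (0,.05,.1,.15,.2,.25):
    print(z,[at_z(t,u,v,z)[:2].round(3).tolist() for u,v in ((193.2,200),(193.2,180),(185.4,187),(191.4,187),(187,187))])
import pickle
s,M,g=st(); c=cam("wrist")
print(M.round(3))
for z in (0,.05,.1,.15,.2):
    print(z,[at_z(c,(x+.5)/2.3-.5,(y+.5)/2.3-.5+60,z)[:2].round(3).tolist() for x,y in ((285,380),(110,203),(245,185),(118,203),(240,455))])
E
```

```text
0 [[0.386, 0.425], [0.45, 0.427], [0.428, 0.451], [0.428, 0.432], [0.428, 0.446]]
0.05 [[0.381, 0.411], [0.443, 0.413], [0.421, 0.436], [0.421, 0.418], [0.421, 0.431]]
0.1 [[0.376, 0.397], [0.436, 0.399], [0.415, 0.422], [0.415, 0.404], [0.415, 0.417]]
0.15 [[0.371, 0.384], [0.429, 0.385], [0.409, 0.407], [0.409, 0.39], [0.409, 0.403]]
0.2 [[0.366, 0.37], [0.422, 0.372], [0.402, 0.393], [0.402, 0.376], [0.402, 0.388]]
0.25 [[0.361, 0.356], [0.415, 0.358], [0.396, 0.378], [0.396, 0.362], [0.396, 0.374]]
t 40.53 grasp [0.4384 0.2652 0.1515] tipz 0.1325 axis [-2.e-04 -4.e-04 -1.e+00] a -1.3858 F [-0.1 -0.4 -1.1] op 0.0323
[[-0.     0.184 -0.983]
 [-0.    -0.983 -0.184]
 [-1.     0.     0.   ]]
0 [[0.381, 0.43], [0.436, 0.494], [0.451, 0.447], [0.437, 0.491], [0.347, 0.446]]
0.05 [[0.402, 0.404], [0.448, 0.457], [0.461, 0.418], [0.448, 0.454], [0.374, 0.417]]
0.1 [[0.424, 0.377], [0.46, 0.419], [0.47, 0.389], [0.46, 0.418], [0.401, 0.388]]
0.15 [[0.445, 0.351], [0.472, 0.382], [0.479, 0.359], [0.472, 0.381], [0.429, 0.359]]
0.2 [[0.467, 0.325], [0.484, 0.345], [0.489, 0.33], [0.484, 0.344], [0.456, 0.33]]
```

```bash
python3 -m inch '-1.2 3 -20 -0.008 0.35; -1.2 3 -20 0 0.35; 0 0 -16 0 0.35; 0 0 -8 0 0.35; 0 0 0 0 0.35; 0 0 0 0 0.35'; python3 -c "
from h import *; s,M,g=st()
cv2.imwrite('pics/w41.png',cam('wrist')['color'][:,:,::-1])"
```

```text
time: 41.08
tool_pos: [0.4361, 0.2721, 0.2467]
tool_rot: [0.842, 1.571, -2.121]
contact_force: [0.2, 0.6, 0.7]
opening: 0.0323
t 41.08 grasp [0.4361 0.272  0.0877] tipz 0.0687 axis [-1.e-04 -2.e-04 -1.e+00] a -1.3928 F [0.2 0.6 0.7] op 0.0323
```

View pics/w41.png

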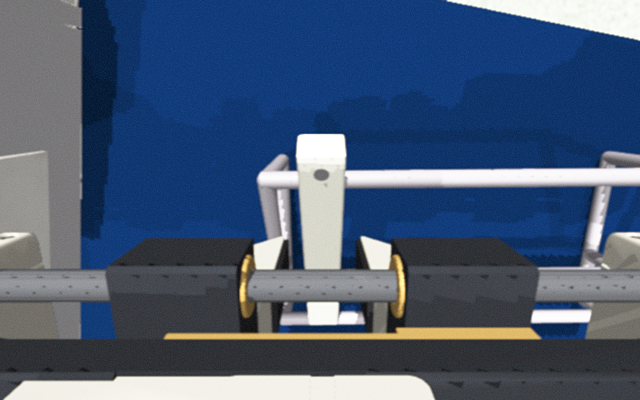

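```bash
python3 -m inch '0 0 0 0 0.28; 0 0 -5 0 0.28; 0 0 -4 0 0.28; 0 0 -3 0 0.28; 0 0 0 0 0.28; 0 0 0 0 0.28'; python3 -c "
from h import *; s,M,g=st()
cv2.imwrite('pics/w42.png',cv2.resize(cam('wrist')['color'][120:350,200:440,::-1],None,fx=2.6,fy=2.6))"
```

```text
time: 41.63
tool_pos: [0.4356, 0.2725, 0.2343]
tool_rot: [0.313, 1.57, -2.65]
contact_force: [0.3, 0.5, 0.9]
opening: 0.0259
t 41.63 grasp [0.4355 0.2724 0.0753] tipz 0.0563 axis [-6.e-04 -3.e-04 -1.e+00] a -1.3919 F [0.3 0.5 0.9] op 0.0259
```

View pics/w42.png

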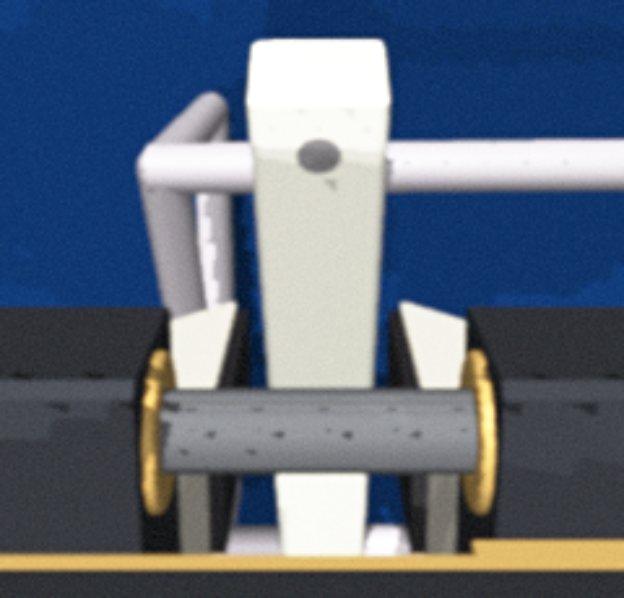

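No contact; the fingers sit just over the end rod and round the bar. Close and lift.

```bash
python3 -m inch '0 -0.5 0 0 0; 0 0 0 0 0; 0 0 0 0 0; 0 0 0 0 0' 15; python3 -c "
from h import *; s,M,g=st()"; python3 -m inch '0 0 15 0 0; 0 0 35 0 0; 1 -20 20 -0.02 0; 3 -34 0 -0.03 0; 3 -38 0 -0.03 0; 3 -40 0 -0.03 0; 3 -40 0 -0.03 0; 3 -40 0 -0.03 0' 15; python3 -m inch '3 -40 0 -0.03 0; 3 -40 0 -0.03 0; 3 -40 0 -0.03 0; 3 -40 0 -0.03 0; 3 -40 0 -0.018 0; 0 -10 0 0 0; 0 0 0 0 0; 0 0 0 0 0'; python3 -m inch '0 0 0 0 0; 0 0 0 0 0'; python3 -c "
from h import *; s,M,g=st(); print(S(g).round(1))
c=cam('wrist'); cv2.imwrite('pics/w43.png',c['color'][:,:,::-1])"
```

```text
time: 42.02
tool_pos: [0.4358, 0.272, 0.2346]
tool_rot: [2.873, 1.571, -0.09]
contact_force: [-0.4, -0.1, -0.8]
opening: 0.0178
t 42.02 grasp [0.4358 0.272  0.0756] tipz 0.0566 axis [ 3.e-04 -0.e+00 -1.e+00] a -1.392 F [-0.4 -0.1 -0.8] op 0.0178
time: 42.68
tool_pos: [0.4514, 0.0583, 0.3047]
tool_rot: [2.936, 1.57, -0.197]
contact_force: [1.0, 1.1, -0.4]
opening: 0.0179
time: 43.35
tool_pos: [0.4664, -0.1501, 0.3043]
tool_rot: [-0.654, 1.57, 2.357]
contact_force: [0.1, 0.1, -0.5]
opening: 0.0181
time: 43.52
tool_pos: [0.4666, -0.1486, 0.3045]
tool_rot: [-0.591, 1.57, 2.424]
contact_force: [-0.0, -0.1, -1.2]
opening: 0.018
t 43.52 grasp [ 0.4666 -0.1485  0.1455] tipz 0.1265 axis [-4.e-04  4.e-04 -1.e+00] a -1.698 F [-0.  -0.1 -1.2] op 0.018
[-12.6  31.9 145.5]
```

View pics/w43.png

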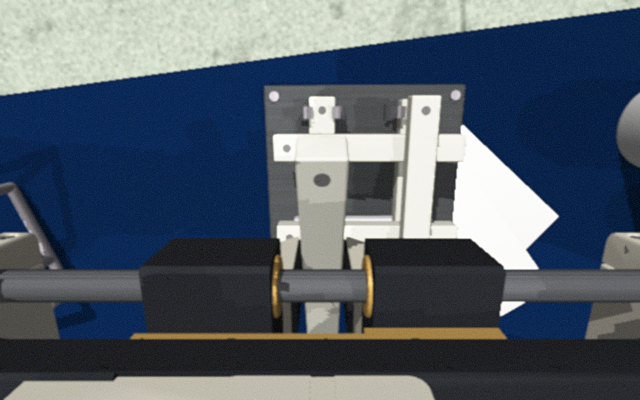

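```bash
python3 -m inch '6.5 -0.8 -10 -0.002 0; 6.4 -0.8 -20 0 0; 0 0 -15 0 0; 0 0 -5 0 0; 0 0 0 0 0; 0 0 0 0 0' 10; python3 -c "
from h import *; s,M,g=st(); print(S(g).round(1))"
```

```text
time: 44.07
tool_pos: [0.4798, -0.1513, 0.2544]
tool_rot: [-0.14, 1.57, 2.871]
contact_force: [-0.2, -0.5, -0.2]
opening: 0.0181
t 44.07 grasp [ 0.4798 -0.1513  0.0954] tipz 0.0764 axis [-5.e-04  1.e-04 -1.e+00] a -1.7013 F [-0.2 -0.5 -0.2] op 0.0181
[ 0.8 30.9 95.4]
```

```bash
python3 -m inch '0.1 1 -4 0 0; 0 0 -4 0 0; 0 0 -4 0 0; 0 0 -4 0 0; 0 0 -4 0 0; 0 0 -4 0 0; 0 0 0 0 0' 6; python3 -c "
from h import *; s,M,g=st(); print(S(g).round(1))";  python3 -m inch '0 0 -3 0 0; 0 0 -2 0 0; 0 0 0 0 0' 6; python3 - <<'E'
from h import *
s,M,g=st(); print(S(g).round(1))
c=cam('wrist'); cv2.imwrite('pics/w44z.png',cv2.resize(c['color'][80:250,250:480,::-1],None,fx=3,fy=3,interpolation=cv2.INTER_CUBIC))
for p in ([65,23,60],[65,41,60],[65,-23,60],[65,-41,60]): print(((proj(c,W(p))-[250,80])*3).round(0))
E
```

```text
time: 44.65
tool_pos: [0.4795, -0.1506, 0.2297]
tool_rot: [-0.235, 1.57, 2.776]
contact_force: [-0.7, 1.1, -0.0]
opening: 0.0178
t 44.65 grasp [ 0.4794 -0.1505  0.0707] tipz 0.0517 axis [-1.e-03  4.e-04 -1.e+00] a -1.7021 F [-0.7  1.1 -0. ] op 0.0178
[ 0.3 31.6 70.7]
time: 44.9
tool_pos: [0.4797, -0.1506, 0.2252]
tool_rot: [0.121, 1.571, 3.131]
contact_force: [0.2, 0.8, -0.4]
opening: 0.0179
t 44.9 grasp [ 0.4797 -0.1506  0.0662] tipz 0.0472 axis [-2.e-04  0.e+00 -1.e+00] a -1.7019 F [ 0.2  0.8 -0.4] op 0.0179
[ 0.6 31.5 66.2]
[280. 125.]
[145. 125.]
[623. 124.]
[758. 124.]
```

View pics/w44z.png

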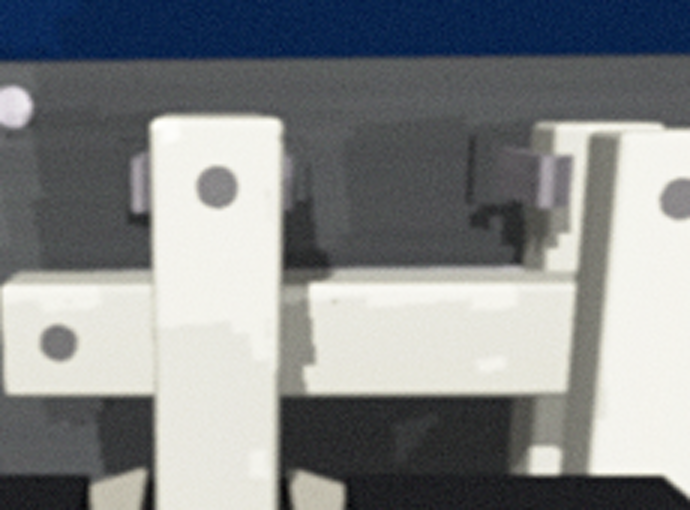

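```bash
python3 -m inch '-0.9 0.5 0 0.002 0; 0 0 -2 0 0; 0 0 -1 0 0; 0 0 0 0 0' 6; python3 - <<'E'
from h import *
s,M,g=st(); print(S(g).round(1))
c=cam('wrist'); cv2.imwrite('pics/w45z.png',cv2.resize(c['color'][80:250,250:480,::-1],None,fx=3,fy=3,interpolation=cv2.INTER_CUBIC))
for p in ([65,23,60],[65,41,60],[65,-23,60],[65,-41,60]): print(((proj(c,W(p))-[250,80])*3).round(0))
E
```

```text
time: 45.28
tool_pos: [0.4788, -0.1501, 0.223]
tool_rot: [2.819, 1.57, -0.452]
contact_force: [-0.4, 1.3, 3.7]
opening: 0.0182
t 45.28 grasp [ 0.4789 -0.1501  0.064 ] tipz 0.045 axis [ 6.e-04 -3.e-04 -1.e+00] a -1.6999 F [-0.4  1.3  3.7] op 0.0182
[-0.2 31.9 64. ]
[285. 119.]
[148. 119.]
[634. 119.]
[770. 119.]
```

View pics/w45z.png

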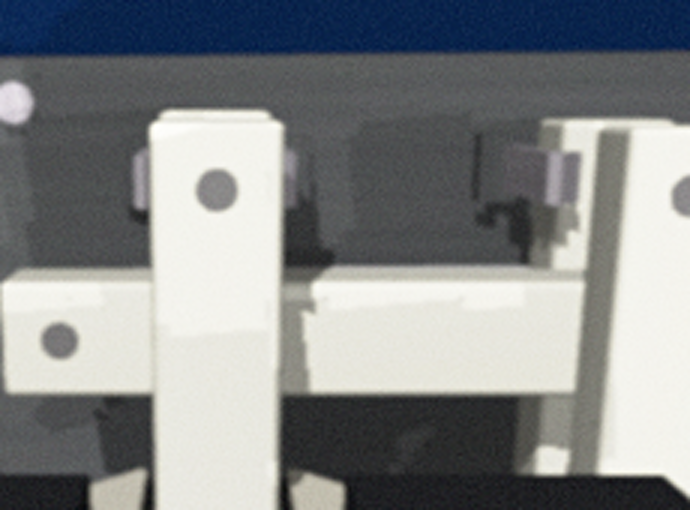

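```bash
python3 -m inch '0 0 -0.8 0 0; 0 0 0 0 0' 6; python3 -c "
from h import *; s,M,g=st(); print(S(g).round(1))"; python3 -m inch '0 0 0.8 0 0.4; 0 0 0 0 0.4; 0 0 0 0 0.4; 0 0 10 0 0.4; 0 0 30 0 0.4; 0 0 40 0 0.4; -10 0 40 0 0.4; -15 0 30 0 0.4' 6;  python3 -m inch '-15 0 0 0 0.4; -10 0 0 0 0.4; 0 0 0 0 0.4; 0 0 0 0 0.4; 0 0 0 0 0.4; 0 0 0 0 0.4'; python3 - <<'E'
from h import *
import pickle
s,M,g=st(); print(S(g).round(1))
c=cam('wrist'); pickle.dump(c,open("w46.pkl","wb")); cv2.imwrite('pics/w46.png',c['color'][:,:,::-1])
E
```

```text
time: 45.5
tool_pos: [0.4789, -0.1501, 0.2224]
tool_rot: [2.886, 1.57, -0.385]
contact_force: [-1.1, 1.2, 6.4]
opening: 0.0178
t 45.5 grasp [ 0.4791 -0.1501  0.0634] tipz 0.0444 axis [ 1.e-03 -4.e-04 -1.e+00] a -1.6999 F [-1.1  1.2  6.4] op 0.0178
[-0.  31.9 63.4]
time: 46.17
tool_pos: [0.4542, -0.1502, 0.3761]
tool_rot: [2.794, 1.567, -0.476]
contact_force: [-0.5, -0.9, 1.1]
opening: 0.0367
time: 46.67
tool_pos: [0.4293, -0.1502, 0.3717]
tool_rot: [-0.378, 1.569, 2.634]
contact_force: [-0.2, 0.3, -0.4]
opening: 0.0365
t 46.67 grasp [ 0.4291 -0.1501  0.2127] tipz 0.1937 axis [-1.4e-03  8.0e-04 -1.0e+00] a -1.6999 F [-0.2  0.3 -0.4] op 0.0365
[-49.6  25.5 212.7]
```

View pics/w46.png

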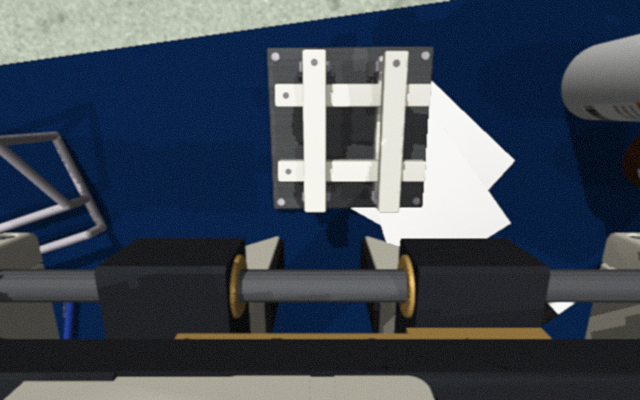

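```bash
python3 - <<'E'
import cv2
im=cv2.imread("pics/w46.png")
cv2.imwrite("pics/w46z.png",cv2.resize(im[40:220,260:440],None,fx=3.3,fy=3.3,interpolation=cv2.INTER_CUBIC))
E
```

```text
(no output)
```

View pics/w46z.png

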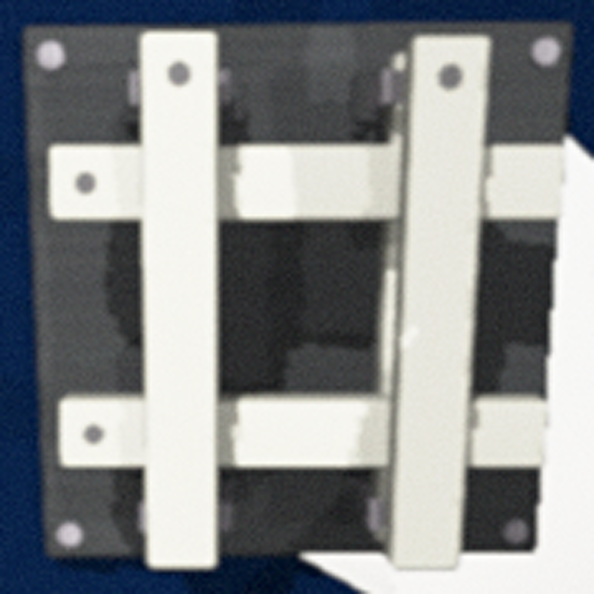

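```bash
python3 - <<'E'
from h import *
import pickle
c=pickle.load(open("w46.pkl","rb"))
def px(x,y): return (x+.5)/3.3-.5+260,(y+.5)/3.3-.5+40
Q={"plate":([(25,30),(572,24),(535,550),(47,555)],.008),
"L3 +y":([(141,33),(217,32),(217,569),(148,568)],.060),
"L3 -y":([(414,37),(490,38),(460,568),(390,569)],.060),
"L2 +x":([(49,146),(564,145),(560,218),(50,219)],.046),
"L2 -x":([(59,399),(546,399),(541,467),(61,467)],.046),
"dots":([(50,55),(545,51),(515,531),(69,534)],.008)}
for n,(q,z) in Q.items():
    P=np.array([S(at_z(c,*px(*p),z))[:2] for p in q])
    d=P[0]+P[1]-P[2]-P[3] if n[:2]!="L2" else P[0]+P[3]-P[1]-P[2]
    print(n,P.mean(0).round(1),"yaw",(np.arctan2(d[1],d[0])).round(3),[np.linalg.norm(P[i]-P[i-1]).round(1) for i in range(4)])
E
```

```text
plate [-0.3  0.2] yaw 0.005 [np.float64(149.4), np.float64(149.9), np.float64(149.2), np.float64(149.8)]
L3 +y [-0.2 32. ] yaw 0.001 [np.float64(129.6), np.float64(17.7), np.float64(130.1), np.float64(18.1)]
L3 -y [ -0.8 -31.5] yaw -0.001 [np.float64(129.0), np.float64(17.7), np.float64(128.5), np.float64(18.3)]
L2 +x [32.   0.7] yaw 1.572 [np.float64(17.6), np.float64(128.6), np.float64(17.6), np.float64(129.4)]
L2 -x [-31.8   0.4] yaw 1.57 [np.float64(18.2), np.float64(128.5), np.float64(18.2), np.float64(128.6)]
dots [-0.5  0.1] yaw 0.007 [np.float64(136.3), np.float64(136.4), np.float64(136.3), np.float64(136.3)]
```

```bash
python3 - <<'E'
from h import *
c=cam('scene'); cv2.imwrite('pics/s47.png',cv2.resize(c['color'][140:230,200:330,::-1],None,fx=6,fy=6,interpolation=cv2.INTER_CUBIC))
E
```

```text
(no output)
```

View pics/s47.png

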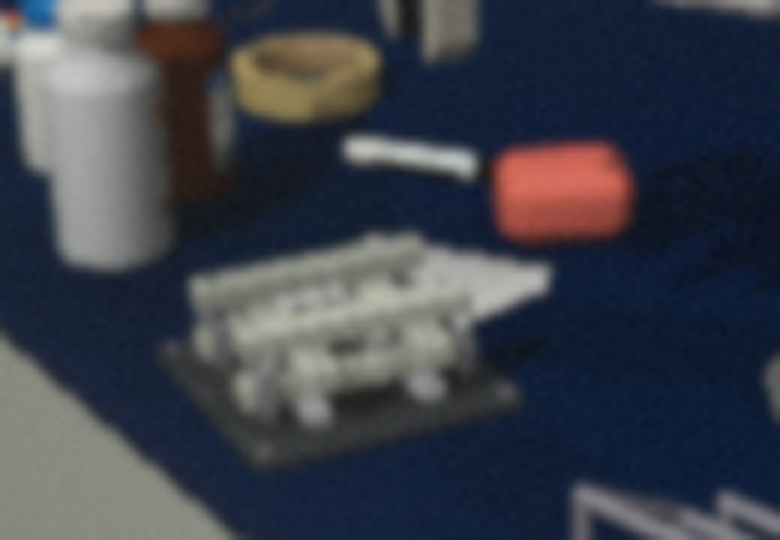

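The tower is level and square from the side, the red pack is where it was, and the tool is clear of everything. Handing in.

```bash
python3 -c "
from cell import workorder, readout
print(readout.observe()['time']); print(workorder.hand_in())"
```

```text
46.7667
the job is handed in; nothing more can be done
None
```

The tower is built and handed in at 46.8 s, but the −y bottom bar went wrong on the first try and had to be taken out and refitted.

**Bottom bars:** I first pressed the −y bar a few millimetres off centre, because my first position estimate was about 3 mm out. It rolled over in its clips. I nudged it, gripped it and lifted it out, set it flat on the worktop and put it back. Both bars then went down gripped by the sides and came to a hard stop with about 20 N pressing. The +y bar travelled 19 mm and the −y bar stopped at the fully-home height. The clip arms could be seen closed over the bars at the ends in view.

**Tower:** I took the four bars from the rack one by one and levelled each in the grip against the layer below with light force. I placed the lower pair first and then the upper pair across it.

**Last checks:**

| Bars | Position in the stand frame (mm) | Target (mm) |
|---|---|---|
| Second layer (along y) | x = +32.0 and −31.8; y = +0.7 and +0.4 | x = ±32, y = 0 |
| Third layer (along x) | y = +32.0 and −31.5; x = −0.2 and −0.8 | y = ±32, x = 0 |

- **Squareness:** all four bars are square to within about 0.002 rad, and the side view showed the tower level.
- **Camera disagreement:** the top camera read about 2 mm different from the wrist camera. I trusted the close wrist views, which agreed with the plate, rails and clips.
- **Force:** the highest force I read was about 21 N, and I only read it between moves.
- **Bystanders:** the red pack had not moved in the final picture. The arm never went near the blue rack, but I did not check it at the end.

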